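# Stack printed bars crosswise in the curing drawer

### The job

Pull the curing chamber's drawer fully out and stack all the loose grey printed bars flat on its tray as a crosswise tower, so that the light gets round them: the first two on the two black strips, the next two squarely across them and just as far apart and centred, the next two across those again, above the first two, an odd last bar simply taking either place. Then slide the drawer gently fully shut with the tower standing inside, and leave the other things on the table where they are.

Things in the scene. Friction and masses are not known exactly. Their poses are not given: they have to be found in the camera images.
- bar1_c (a point): grey resin-printed bar, plain block 130 (its x, length) x 30 (its y, width) x 16 mm (its z, thickness), about 70 g, lying flat on the table at the start; this point is its centre. All bars are alike and interchangeable; four to six are present
- bar2_c (a point): grey resin-printed bar, plain block 130 (its x, length) x 30 (its y, width) x 16 mm (its z, thickness), about 70 g, lying flat on the table at the start; this point is its centre. All bars are alike and interchangeable; four to six are present
- bar3_c (a point): grey resin-printed bar, plain block 130 (its x, length) x 30 (its y, width) x 16 mm (its z, thickness), about 70 g, lying flat on the table at the start; this point is its centre. All bars are alike and interchangeable; four to six are present
- bar4_c (a point): grey resin-printed bar, plain block 130 (its x, length) x 30 (its y, width) x 16 mm (its z, thickness), about 70 g, lying flat on the table at the start; this point is its centre. All bars are alike and interchangeable; four to six are present
- bar5_c (a point): grey resin-printed bar, plain block 130 (its x, length) x 30 (its y, width) x 16 mm (its z, thickness), about 70 g, lying flat on the table at the start; this point is its centre. All bars are alike and interchangeable; four to six are present
- bar6_c (a point): grey resin-printed bar, plain block 130 (its x, length) x 30 (its y, width) x 16 mm (its z, thickness), about 70 g, lying flat on the table at the start; this point is its centre. All bars are alike and interchangeable; four to six are present
- tray_mid (a point): centre of the upper face of the drawer's flat aluminium tray, 14 mm above the table; moves with the drawer. x points level, straight into the chamber along the travel; y across; z up. Tray 220 (x) x 200 (y) x 6 mm, no side walls. Two black painted strips 130 x 30 mm lie along x, centred at x = 0, y = +38 and -38 mm. The front panel (250 wide, 10 thick) stands at x = -110 mm, 70 mm above this face
- strip_a (a point): middle of the black strip at y = +38 mm of the tray centre; moves with the drawer, axes as the tray's
- strip_b (a point): middle of the black strip at y = -38 mm of the tray centre; moves with the drawer, axes as the tray's
- cross_a (a point): point on the tray face at x = +38 mm, y = 0, under the middle of one crosswise bar of the tray centre; moves with the drawer, axes as the tray's
- cross_b (a point): point on the tray face at x = -38 mm, y = 0, under the middle of the other crosswise bar of the tray centre; moves with the drawer, axes as the tray's
- chamber: curing chamber, fixed: black box 270 deep (its x, from front to back) x 250 wide x 96 mm high with a yellow see-through top; origin at the middle of its underside. Its open front holds the drawer; mouth 222 mm wide, upper edge 70 mm above the tray's upper face, so three layers of bars (48 mm) pass in
- handle_mid (a point): middle of the drawer's handle, a level steel bar 10 mm thick and 110 mm long, parallel to the tray's y axis, 60 mm above the table, 50 mm in front of the panel's outer face (at x = -170 mm of the tray centre); free from above, 45 mm clear between bar and panel. It moves with the drawer
- drawer (a joint): travel of the drawer in m: 0 fully shut (panel against the chamber's face), 0.22 fully out, when the tray's inner edge stands at the mouth; starts between 0 and 0.06. It slides with about 1.5 N of friction and stays where it is left
- cutters: blue-handled flush cutters, about 120 mm long, lying on the table; a bystander; origin at the middle of its underside
- stick: black memory stick, 12 x 45 x 8 mm, lying between the bars; a bystander; origin at the middle of its underside
- cap: small black cap, 20 mm across, 9 mm high, lying between the bars; a bystander; origin at the middle of its underside
Not all that is in view belongs to the job. What is shaped like the part that bears bar4_c but green is not meant.

How it is judged (in metres and radians):
On the way, in this order (a step that is already met when the one before it is completed fails the run):
1. the drawer is pulled fully out (to within 15 mm) (value of joint drawer above 0.205 m), for 0.2 s.
2. all bars are on the tray while the drawer is out (value of joint drawer above 0.15 m and horizontal distance between each of bar1_c, bar2_c, bar3_c, bar4_c, bar5_c, bar6_c and tray_mid below 0.055 m and z of each of bar1_c, bar2_c, bar3_c, bar4_c, bar5_c, bar6_c in the frame of tray_mid above 0.003 m), for 0.3 s.
At the end, for the whole second after the job is handed in: Drawer shut to 6 mm; every bar at rest and flat in one crosswise tower: layers 1 and 3 along the strips, layer 2 across; each centre within 5 mm of its layer height and 14 mm (level) of the middle of its strip or cross place, within 0.2 rad of its direction (value of joint drawer below 0.006 m and (((horizontal distance between bar1_c and strip_a below 0.014 m or horizontal distance between bar1_c and strip_b below 0.014 m) and angle between the x axis of bar1_c and the x axis of tray_mid, either way round below 0.2 rad and (z of bar1_c in the frame of tray_mid below 0.013 m or z of bar1_c in the frame of tray_mid above 0.035 m)) or ((horizontal distance between bar1_c and cross_a below 0.014 m or horizontal distance between bar1_c and cross_b below 0.014 m) and angle between the x axis of bar1_c and the y axis of tray_mid, either way round below 0.2 rad and z of bar1_c in the frame of tray_mid between 0.019 and 0.029 m)) and z of bar1_c in the frame of tray_mid between 0.003 and 0.045 m and angle between the z axis of each of bar1_c, bar2_c, bar3_c, bar4_c, bar5_c, bar6_c and the z axis of tray_mid, either way round below 0.15 rad and linear speed of each of bar1, bar2, bar3, bar4, bar5, bar6 below 0.03 m/s and (((horizontal distance between bar2_c and strip_a below 0.014 m or horizontal distance between bar2_c and strip_b below 0.014 m) and angle between the x axis of bar2_c and the x axis of tray_mid, either way round below 0.2 rad and (z of bar2_c in the frame of tray_mid below 0.013 m or z of bar2_c in the frame of tray_mid above 0.035 m)) or ((horizontal distance between bar2_c and cross_a below 0.014 m or horizontal distance between bar2_c and cross_b below 0.014 m) and angle between the x axis of bar2_c and the y axis of tray_mid, either way round below 0.2 rad and z of bar2_c in the frame of tray_mid between 0.019 and 0.029 m)) and z of bar2_c in the frame of tray_mid between 0.003 and 0.045 m and (((horizontal distance between bar3_c and strip_a below 0.014 m or horizontal distance between bar3_c and strip_b below 0.014 m) and angle between the x axis of bar3_c and the x axis of tray_mid, either way round below 0.2 rad and (z of bar3_c in the frame of tray_mid below 0.013 m or z of bar3_c in the frame of tray_mid above 0.035 m)) or ((horizontal distance between bar3_c and cross_a below 0.014 m or horizontal distance between bar3_c and cross_b below 0.014 m) and angle between the x axis of bar3_c and the y axis of tray_mid, either way round below 0.2 rad and z of bar3_c in the frame of tray_mid between 0.019 and 0.029 m)) and z of bar3_c in the frame of tray_mid between 0.003 and 0.045 m and (((horizontal distance between bar4_c and strip_a below 0.014 m or horizontal distance between bar4_c and strip_b below 0.014 m) and angle between the x axis of bar4_c and the x axis of tray_mid, either way round below 0.2 rad and (z of bar4_c in the frame of tray_mid below 0.013 m or z of bar4_c in the frame of tray_mid above 0.035 m)) or ((horizontal distance between bar4_c and cross_a below 0.014 m or horizontal distance between bar4_c and cross_b below 0.014 m) and angle between the x axis of bar4_c and the y axis of tray_mid, either way round below 0.2 rad and z of bar4_c in the frame of tray_mid between 0.019 and 0.029 m)) and z of bar4_c in the frame of tray_mid between 0.003 and 0.045 m and (((horizontal distance between bar5_c and strip_a below 0.014 m or horizontal distance between bar5_c and strip_b below 0.014 m) and angle between the x axis of bar5_c and the x axis of tray_mid, either way round below 0.2 rad and (z of bar5_c in the frame of tray_mid below 0.013 m or z of bar5_c in the frame of tray_mid above 0.035 m)) or ((horizontal distance between bar5_c and cross_a below 0.014 m or horizontal distance between bar5_c and cross_b below 0.014 m) and angle between the x axis of bar5_c and the y axis of tray_mid, either way round below 0.2 rad and z of bar5_c in the frame of tray_mid between 0.019 and 0.029 m)) and z of bar5_c in the frame of tray_mid between 0.003 and 0.045 m and (((horizontal distance between bar6_c and strip_a below 0.014 m or horizontal distance between bar6_c and strip_b below 0.014 m) and angle between the x axis of bar6_c and the x axis of tray_mid, either way round below 0.2 rad and (z of bar6_c in the frame of tray_mid below 0.013 m or z of bar6_c in the frame of tray_mid above 0.035 m)) or ((horizontal distance between bar6_c and cross_a below 0.014 m or horizontal distance between bar6_c and cross_b below 0.014 m) and angle between the x axis of bar6_c and the y axis of tray_mid, either way round below 0.2 rad and z of bar6_c in the frame of tray_mid between 0.019 and 0.029 m)) and z of bar6_c in the frame of tray_mid between 0.003 and 0.045 m); the robot touches nothing.
It fails at once if a bystander is pushed more than 60 mm from its place (distance of any of cutters, stick, cap from where it was at the start of the episode above 0.06 m).
It fails at once if the drawer is slammed (shut faster than 0.5 m/s) (velocity of joint drawer below -0.5 m/s).
Of bar1, bar2, bar3, bar4, bar5, bar6 only 4 to 6 are there at a start; the rules pass over those that are not, and their reading is None.
At some moment in a run one of bar1, bar2, bar3, bar4, bar5, bar6 may be knocked a few centimetres aside while the robot is not near it.
Once in a run the grip may slacken for a moment while it holds something.
It also fails if it takes over 210 s, if anything falls off the work surface, if the arm or the gripper's body presses on something with over 40 N, if the wrist force passes 120 N, or if a joint passes its speed limit or range.

### The arm

A 7-joint arm with a two-finger parallel gripper is mounted at the origin on the work surface. World frame = base frame: x ahead of the robot, y to its left, z up, the work surface at z = 0. Lengths are in mm, angles in degrees, forces in N, time in s.
With the tool pointing down it reaches from about 425 to 950 mm from the base axis. Payload 4.7 kg.
Tool frame: the origin (TCP) lies at the very end of the fingers, on their centre line; the grasp point (between the pads) lies behind it (r.hold_point_z is the z of the grasp point in the tool frame, in mm); z points along the fingers, y is the line along which they close (so a half turn about z gives the same grasp; the last joint's range is limited). The gripper opens to 85 mm and grips with 20 to 120 N. Pads are 22 mm wide; open, the fingers measure 114 mm over their backs; the gripper's body (76 mm by 85 mm) begins 54 mm behind the grasp point. The pads swing forward as they close: fully open they stand 13 mm farther back than shut.
Start: joints at [65.896, 26.849, -2.785, 87.806, 1.381, 65.374, -4.715], TCP at [257.797, -623.85, 231.335] pointing down, gripper open.
Joint ranges: [-148.3, 148.3], [-19.14, 114.17], [-79.39, 73.82], [5.75, 140.21], [-59.74, 239.74], [12.07, 113.84], [-152.46, 152.46]. Speed limits (degrees/s): [147.25, 147.25, 180, 180, 180, 180, 180].

### API

Orientations are given as [roll, pitch, yaw] about the fixed x, y, z axes, in that order (R = Rz(yaw) Ry(pitch) Rx(roll)).
In Python, from rig import r, optics gives the robot as it stands.
- The arm moves only by the tool drive_tool, never from a script. Its arguments are lists of equal length, an entry for each row: "offset": the shift along the tool's x, y, z as a fraction of full scale, a list of three; "rotation": the turn, a rotation vector about the tool's x, y, z as a fraction of full scale, a list of three; "grip": the gripper command: -1 is shut, 1 is fully open, values between are in proportion. In form: {"offset": [[x, y, z], ...], "rotation": [[rx, ry, rz], ...], "grip": [grip, ...]}. A call has 1 to 20 rows; each row is the pose to reach, as a shift and turn from the pose commanded when the call began, along the tool's axes at that moment, turning the shorter way round; what a row does not reach only later rows make up. Full scale, the value 1, is 100 mm for a shift and pi rad for a turn. A row lasts 1/8 s, in which the tool goes at most 62.5 mm and 10.7 degrees, less where a joint would pass 70% of its speed; a pose out of reach is approached as far as the arm can. A call with a number of a shift or a turn outside -1 to 1 is refused whole. A call with a gripper value outside its range is refused whole. The fingers move at their own pace and stop on an object; "grip_force" is the grip in N (left out, the last holds). Time passes only in rows, so rows that repeat a pose let the fingers close. It gives the time, the measured TCP pose, the force, the opening and the grip force at its end, in the units of the state.
- r.observe(): the state, without advancing time (a new reading comes with each control period).
- optics.read_camera(name): name is "scene" or "side" or "wrist"; returns a dict with "color" (400x640x3 uint8, red, green, blue), "fx", "fy", "cx", "cy" (pixels), "R" (3x3) and "t" (3): a world point X has camera coordinates R X + t; the wrist camera has in their place "hand_eye" (4x4, takes a point from camera to tool coordinates, whose origin is the TCP and whose axes are the flange's). Camera axes: x right, y down, z forward; pixel columns grow to the right and rows downward; lengths in mm; the calibration is good to about 2 mm. A picture is of the moment at which its call begins: read the wrist's pose just before it. There is no depth.
- r.close_job(): hands the job in; it is judged then, once.
The state is a dict: "time": time; "joint_pos": joint angles; "joint_vel": joint speeds; "joint_efforts": joint torques, N m; "position": TCP position; "orientation": TCP orientation; "contact_force": force on the tool from outside, world axes, zero at the start; "ft_torque": the same for the moment, N m; "grip_width": finger opening in mm; "grasp_force": force on a finger pad.
Only numpy, scipy, OpenCV 4.12 (cv2) and the standard library are available. Lean on these libraries where they do the work, as an engineer would, in place of code of your own. Each camera call takes 0.05 s, during which the arm holds its last target. There are 200 camera calls.

## Working session

There is one attempt and no reset: what is moved stays moved. The work goes in short steps, Python scripts to look and compute and a tool call to move; the robot and the scene stay as the last step left them, time stands still between calls to the robot, and variables do not carry over. Pictures are saved under pics/ and viewed, at most 14 in all, crops included, and the job is handed in when it is done.

Besides the shell and the picture viewer there is one more tool, called as name(argument=value, ...), one argument or row to a line, values as JSON. drive_tool: Moves the arm, as the interface text tells. Shift numbers are shares of 100 mm and turn numbers shares of pi rad, none past 1 either way. Its arguments: {"type":"object","properties":{"offset":{"type":"array"},"rotation":{"type":"array"},"grip":{"type":"array"},"grip_force":{"type":"number"}},"required":["offset","rotation","grip"]}

```bash
ls; mkdir -p pics; python3 - <<'E'
from rig import r, optics
import cv2
s=r.observe();print({k:s[k] for k in('time','position','orientation','grip_width')},r.hold_point_z)
for n in('scene','side'):
    c=optics.read_camera(n);cv2.imwrite(f'pics/{n}0.png',c['color'][:,:,::-1]);print(n,c['fx'],c['fy'],c['cx'],c['cy'],c['R'],c['t'])
print(optics.read_camera('wrist')['hand_eye'])
E
```

```text
pics
{'time': 0.0, 'position': array([ 257.5320493 , -623.31030854,  230.25569739]), 'orientation': array([-1.79886714e+02,  2.80366381e-03,  2.24488657e+01]), 'grip_width': 85.80460130415223} -18.700000000000003
scene 439.6269577960804 439.6269577960804 324.4373153732145 199.10843603670526 [[ 0.32291501  0.9464177  -0.00440896]
 [ 0.6713769  -0.23235036 -0.70375164]
 [-0.66706743  0.2242919  -0.7104324 ]] [-143.78403026 -294.14863594 1699.81287257]
side 435.93881620222055 435.93881620222055 317.89771864794835 199.7078921308689 [[ 0.99517325 -0.09794515  0.00607796]
 [-0.06098824 -0.66581699 -0.74361829]
 [ 0.07688061  0.73965835 -0.66857677]] [-553.00264074   67.44660884 1230.12611388]
[[ 7.74761934e-04 -9.65205970e-01 -2.61489648e-01  6.55065617e+01]
 [ 9.99999234e-01  4.95459701e-04  1.13404367e-03  7.91757161e-01]
 [-9.65028136e-04 -2.61490326e-01  9.65205614e-01 -1.42209329e+02]
 [ 0.00000000e+00  0.00000000e+00  0.00000000e+00  1.00000000e+00]]
```

View pics/scene0.png

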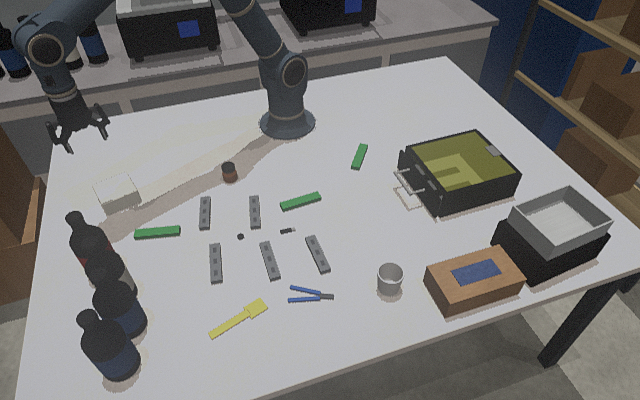

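View pics/side0.png

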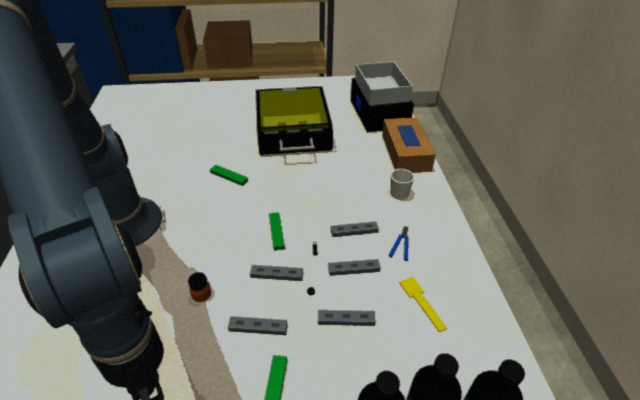

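Scene view: five grey bars at about (205,213), (255,212), (216,263), (270,260) and (318,254); green decoys nearby. The chamber is at (460,172) with its handle near (408,190). The side view agrees, with the handle at about (297,147).

```bash
cat > h.py <<'E'
import numpy as np, cv2
from scipy.spatial.transform import Rotation as Ro
def cam(n):
    from rig import r, optics
    s=r.observe(); c=optics.read_camera(n)
    if n=='wrist':
        T=np.eye(4);T[:3,:3]=Ro.from_euler('xyz',s['orientation'],degrees=True).as_matrix();T[:3,3]=s['position']
        M=np.linalg.inv(T@np.array(c['hand_eye']));c['R']=M[:3,:3];c['t']=M[:3,3]
    c['R']=np.array(c['R']);c['t']=np.array(c['t']);return c
def ray(c,px):
    px=np.atleast_2d(np.asarray(px,float)); d=np.c_[(px[:,0]-c['cx'])/c['fx'],(px[:,1]-c['cy'])/c['fy'],np.ones(len(px))]@c['R']
    return -c['R'].T@c['t'],d
def plane(c,px,z):
    o,d=ray(c,px); return o+d*((z-o[2])/d[:,2])[:,None]
def proj(c,X):
    p=np.atleast_2d(X)@c['R'].T+c['t']; return np.c_[c['fx']*p[:,0]/p[:,2]+c['cx'],c['fy']*p[:,1]/p[:,2]+c['cy']]
def tri(c1,p1,c2,p2):
    o1,d1=ray(c1,p1);o2,d2=ray(c2,p2);d1=d1[0]/np.linalg.norm(d1);d2=d2[0]/np.linalg.norm(d2)
    a=np.linalg.lstsq(np.c_[d1,-d2],o2-o1,rcond=None)[0];return (o1+a[0]*d1+o2+a[1]*d2)/2, np.linalg.norm(o1+a[0]*d1-o2-a[1]*d2)
def bars(c,z=16,hi=130,lo=35,region=None):
    """grey blobs of bar size: top-face centre, yaw, size (mm)"""
    im=c['color'].astype(int);v=im.max(2);sat=v-im.min(2)
    m=((v<hi)&(v>lo)&(sat<25)).astype(np.uint8)
    m=cv2.morphologyEx(m,cv2.MORPH_CLOSE,np.ones((5,5)))
    out=[]
    for k in cv2.findContours(m,cv2.RETR_EXTERNAL,cv2.CHAIN_APPROX_NONE)[0]:
        if cv2.contourArea(k)<150: continue
        w=plane(c,k[:,0],z)[:,:2].astype(np.float32)
        (cx,cy),(a,b),t=cv2.minAreaRect(w)
        if a<b: a,b,t=b,a,t+90
        if 100<a<165 and 20<b<60: out.append((round(cx,1),round(cy,1),round((t+90)%180-90,1),round(a,1),round(b,1)))
    return sorted(out)
E
python3 - <<'E'
from h import *
for n in('scene','side'):
    c=cam(n);print(n);[print(b) for b in bars(c)]
    if n=='scene': a=cv2.resize(c['color'][115:230,380:540,::-1],(800,575),interpolation=cv2.INTER_CUBIC)
    else: b=cv2.resize(c['color'][75:175,240:350,::-1],(660,600),interpolation=cv2.INTER_CUBIC)
cv2.imwrite('pics/a.png',a);cv2.imwrite('pics/b.png',b)
E
```

```text
scene
(226.6, -264.6, -2.2, 114.1, 48.7)
(388.9, -368.0, -9.4, 141.4, 32.4)
(434.5, -223.7, -10.2, 140.6, 31.5)
(589.1, -367.1, -6.0, 137.9, 32.3)
(629.6, -224.9, 0.4, 137.0, 29.8)
(652.0, -92.2, 2.4, 138.2, 31.8)
(1177.4, 442.8, -66.6, 130.0, 58.2)
side
(383.5, -373.1, -10.1, 132.2, 37.7)
(429.5, -228.2, -10.2, 132.6, 40.5)
(583.6, -371.8, -7.2, 129.0, 38.8)
(624.2, -228.4, 0.1, 131.4, 41.1)
(646.4, -96.3, 2.3, 131.4, 43.4)
```

View pics/a.png

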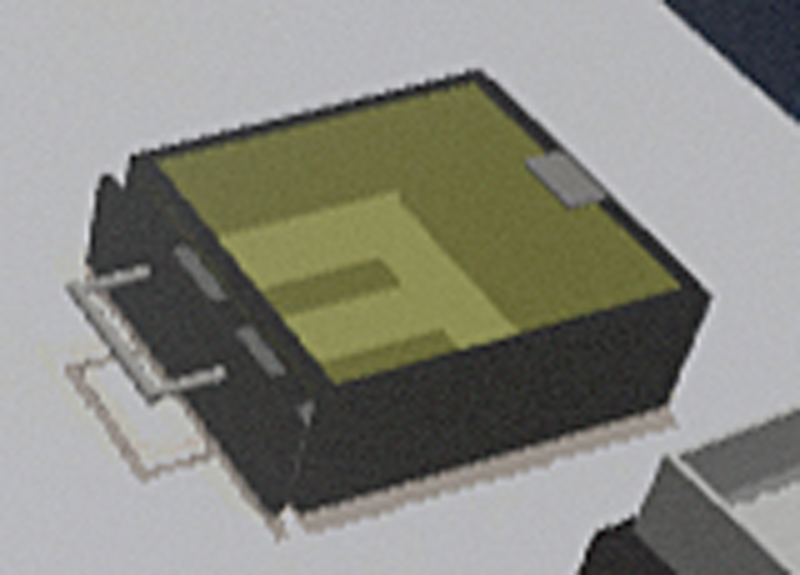

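View pics/b.png

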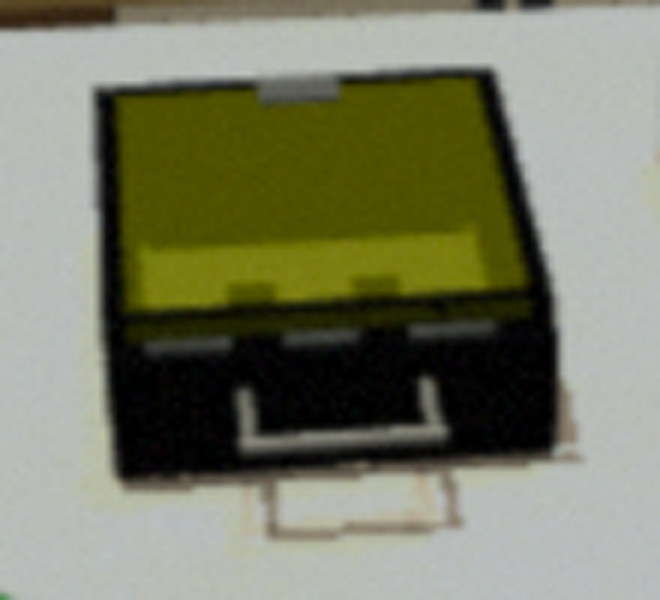

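The crops show the drawer slightly open. Handle ends are at scene (395,172)/(411,193) and side (281,149)/(314,147); the chamber top's corners are also clear.

```bash
python3 - <<'E'
from h import *
s=cam('scene');d=cam('side')
S=lambda x,y:(380+x/5-.4,115+y/5-.4); D=lambda x,y:(240+x/6-.4,75+y/6-.4)
for a,b in (((75,285),(245,442)),((157,390),(445,432))): print('handle',plane(s,S(*a),60),plane(d,D(*b),60),tri(s,S(*a),d,D(*b)))
for n,a,b in (('FL',(135,155),(108,312)),('BL',(480,70),(97,88)),('BR',(712,295),(492,70)),('FR',(325,382),(548,290))):
  print(n,plane(s,S(*a),96),plane(d,D(*b),96),tri(s,S(*a),d,D(*b)))
E
```

```text
handle [[451.31365439 235.82300219  60.        ]] [[457.84248066 241.09560446  60.        ]] (array([457.82579998, 231.94272093,  66.51877996]), np.float64(0.1490864003460387))
handle [[555.13356751 241.80955587  60.        ]] [[565.5724032  240.75636138  60.        ]] (array([563.77666886, 235.34795771,  66.6688494 ]), np.float64(5.243124604753662))
FL [[383.05442812 307.01282259  96.        ]] [[387.50668867 319.23454312  96.        ]] (array([389.17080883, 303.59400009, 103.78654932]), np.float64(3.845237280587153))
BL [[376.31736624 572.17812094  96.        ]] [[379.61302428 576.22147556  96.        ]] (array([380.07979525, 568.86501373,  99.62962565]), np.float64(0.39822104148458576))
BR [[622.80951021 579.00133059  96.        ]] [[626.04238897 578.45735311  96.        ]] (array([625.40655324, 575.94976974,  98.11041209]), np.float64(1.5635087707120447))
FR [[612.89333184 316.92371731  96.        ]] [[630.22065952 320.21836789  96.        ]] (array([626.65719484, 305.10723568, 108.61309145]), np.float64(5.848423374469475))
```

```bash
cat > plan.py <<'E'
from h import *
def plan(way,pose=None):
    """way: list of (x,y,z,yaw). prints calls: offset, rotation(z), rows."""
    from rig import r
    s=r.observe(); p=np.array(s['position']);yaw=s['orientation'][2]
    print('t %.1f'%s['time'],p.round(1),np.round(s['orientation'],1),'w %.1f'%s['grip_width'],'F',np.round(s['contact_force'],1))
    for x,y,z,ty in way:
        q=np.array([x,y,z],float)
        while True:
            c,sn=np.cos(np.radians(yaw)),np.sin(np.radians(yaw))
            A=np.array([[c,sn,0],[sn,-c,0],[0,0,-1]])   # tool down
            d=A@(q-p)/100; m=abs(d).max()
            if m<=1: o=d; ny=ty
            else:
                o=d/m*.999; a=np.degrees(np.arctan2(*(q-p)[1::-1])); far=np.linalg.norm((q-p)[:2])>230
                c4=[a+45+90*k for k in range(-4,4)]; az=np.degrees(np.arctan2(p[1],p[0]))
                c4=[v for v in c4 if -40<v-az<190]
                ny=min(c4,key=lambda v:abs(v-yaw)+abs(v-ty)) if far else ty
            o=o.round(2); p=p+A.T@o*100
            rz=round(-(-(ny-yaw))/180,3); n=int(np.ceil(max(np.linalg.norm(o)*100/60,abs(ny-yaw)/10.5)))+1
            yaw+=rz*180
            print('off',o.tolist(),'rot',[0,0,-rz],'rows',n,'->',p.round(0).tolist(),round(yaw,1))
            if m<=1: break
E
python3 - <<'E'
from plan import *
plan([(520,-200,200,100),(508,239,150,181.4),(508,239,42,181.4)])
E
```

```text
t 0.3 [ 257.7 -623.7  231.1] [-180.     0.    22.4] w 85.5 F [0.7 0.3 0.4]
off [1.0, -0.72, 0.08] rot [0, 0, np.float64(-0.449)] rows 9 -> [323.0, -519.0, 223.0] 103.3
off [1.0, 1.0, 0.09] rot [0, 0, np.float64(0.0)] rows 4 -> [397.0, -399.0, 214.0] 103.3
off [1.0, 1.0, 0.08] rot [0, 0, np.float64(0.0)] rows 4 -> [471.0, -278.0, 206.0] 103.3
off [0.65, 0.65, 0.06] rot [0, 0, np.float64(0.018)] rows 3 -> [520.0, -200.0, 200.0] 100.0
off [1.0, 0.15, 0.12] rot [0, 0, np.float64(-0.203)] rows 5 -> [517.0, -99.0, 188.0] 136.6
off [1.0, 1.0, 0.16] rot [0, 0, np.float64(0.0)] rows 4 -> [513.0, 42.0, 172.0] 136.6
off [1.0, 1.0, 0.16] rot [0, 0, np.float64(-0.249)] rows 6 -> [509.0, 184.0, 156.0] 181.4
off [0.0, 0.55, 0.06] rot [0, 0, np.float64(-0.0)] rows 2 -> [508.0, 239.0, 150.0] 181.4
off [0.0, 0.0, 1.0] rot [0, 0, np.float64(-0.0)] rows 3 -> [508.0, 239.0, 50.0] 181.4
off [0.0, 0.0, 0.08] rot [0, 0, np.float64(-0.0)] rows 2 -> [508.0, 239.0, 42.0] 181.4
```

drive_tool(
  offset=[
    [1,-0.72,0.08],
    [1,-0.72,0.08],
    [1,-0.72,0.08],
    [1,-0.72,0.08],
    [1,-0.72,0.08],
    [1,-0.72,0.08],
    [1,-0.72,0.08],
    [1,-0.72,0.08],
    [1,-0.72,0.08],
  ],
  rotation=[
    [0,0,-0.449],
    [0,0,-0.449],
    [0,0,-0.449],
    [0,0,-0.449],
    [0,0,-0.449],
    [0,0,-0.449],
    [0,0,-0.449],
    [0,0,-0.449],
    [0,0,-0.449],
  ],
  grip=[0.2,0.2,0.2,0.2,0.2,0.2,0.2,0.2,0.2],
)

```text
time: 1.48
position: [322.5, -519.2, 223.3]
orientation: [180.0, -0.0, 103.2]
contact_force: [-0.0, -0.0, 0.0]
grip_width: 51.0
grasp_force: 0.0
```

drive_tool(
  offset=[
    [1,1,0.09],
    [1,1,0.09],
    [1,1,0.09],
    [1,1,0.09],
  ],
  rotation=[
    [0,0,0],
    [0,0,0],
    [0,0,0],
    [0,0,0],
  ],
  grip=[0.2,0.2,0.2,0.2],
)

```text
time: 1.98
position: [397.7, -398.2, 214.6]
orientation: [-180.0, 0.0, 103.4]
contact_force: [-0.8, -0.3, -0.1]
grip_width: 51.2
grasp_force: 0.0
```

drive_tool(
  offset=[
    [1,1,0.08],
    [1,1,0.08],
    [1,1,0.08],
    [1,1,0.08],
  ],
  rotation=[
    [0,0,0],
    [0,0,0],
    [0,0,0],
    [0,0,0],
  ],
  grip=[0.2,0.2,0.2,0.2],
)

```text
time: 2.48
position: [471.3, -279.8, 206.3]
orientation: [-180.0, 0.0, 103.2]
contact_force: [0.8, 0.6, -0.9]
grip_width: 51.4
grasp_force: 0.0
```

drive_tool(
  offset=[
    [0.65,0.65,0.06],
    [0.65,0.65,0.06],
    [0.65,0.65,0.06],
  ],
  rotation=[
    [0,0,0.018],
    [0,0,0.018],
    [0,0,0.018],
  ],
  grip=[0.2,0.2,0.2],
)

```text
time: 2.85
position: [520.1, -201.3, 200.2]
orientation: [180.0, 0.0, 100.0]
contact_force: [-0.9, 0.2, 0.5]
grip_width: 51.1
grasp_force: 0.0
```

Accurate. Next, to above the handle.

drive_tool(
  offset=[
    [1,0.15,0.12],
    [1,0.15,0.12],
    [1,0.15,0.12],
    [1,0.15,0.12],
    [1,0.15,0.12],
  ],
  rotation=[
    [0,0,-0.203],
    [0,0,-0.203],
    [0,0,-0.203],
    [0,0,-0.203],
    [0,0,-0.203],
  ],
  grip=[0.2,0.2,0.2,0.2,0.2],
)

```text
time: 3.48
position: [516.7, -103.1, 188.1]
orientation: [-179.9, 0.0, 136.2]
contact_force: [-0.3, -0.3, 0.3]
grip_width: 51.1
grasp_force: 0.0
```

drive_tool(
  offset=[
    [1,1,0.16],
    [1,1,0.16],
    [1,1,0.16],
    [1,1,0.16],
  ],
  rotation=[
    [0,0,0],
    [0,0,0],
    [0,0,0],
    [0,0,0],
  ],
  grip=[0.2,0.2,0.2,0.2],
)

```text
time: 3.98
position: [513.4, 41.6, 172.2]
orientation: [-180.0, 0.0, 136.5]
contact_force: [0.4, 0.4, -1.0]
grip_width: 51.2
grasp_force: 0.0
```

drive_tool(
  offset=[
    [1,1,0.16],
    [1,1,0.16],
    [1,1,0.16],
    [1,1,0.16],
    [1,1,0.16],
    [1,1,0.16],
  ],
  rotation=[
    [0,0,-0.249],
    [0,0,-0.249],
    [0,0,-0.249],
    [0,0,-0.249],
    [0,0,-0.249],
    [0,0,-0.249],
  ],
  grip=[0.2,0.2,0.2,0.2,0.2,0.2],
)

```text
time: 4.72
position: [510.3, 181.2, 156.1]
orientation: [-179.9, -0.0, -179.0]
contact_force: [-0.0, -0.5, 0.1]
grip_width: 50.8
grasp_force: 0.0
```

```bash
python3 - <<'E'
from plan import *
c=cam('wrist');cv2.imwrite('pics/w1.png',c['color'][:,:,::-1])
print(proj(c,[[508,239,60],[455,238,60],[561,241,60]]))
plan([(508,239,142,181.4),(508,239,42,181.4)])
E
```

```text
[[393.3772957  195.91753588]
 [398.15348365 122.20291201]
 [390.39579716 261.82241237]]
t 4.8 [510.1 181.7 156.2] [-179.9    0.  -178.9] w 51.4 F [ 0.2 -0.3  0.5]
off [0.01, 0.57, 0.14] rot [0, 0, np.float64(-2.002)] rows 36 -> [508.0, 239.0, 142.0] 181.5
off [0.0, 0.0, 1.0] rot [0, 0, np.float64(0.0)] rows 3 -> [508.0, 239.0, 42.0] 181.5
off [0.0, 0.0, 0.0] rot [0, 0, np.float64(0.0)] rows 2 -> [508.0, 239.0, 42.0] 181.5
```

View pics/w1.png

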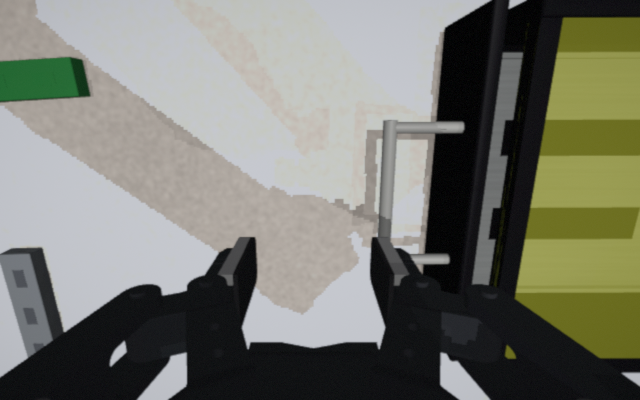

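The wrist picture shows the handle bar from about (391,122) to (386,260), close to the prediction.

```bash
sed -i "s/yaw=s\['orientation'\]\[2\]/yaw=(s['orientation'][2]+100)%360-100/" plan.py; python3 - <<'E'
from plan import *
c=cam('wrist')
print(plane(c,[[391,122],[386,260],[388,191]],60))
plan([(508,239,142,181.4),(508,239,42,181.4)])
E
```

```text
[[454.75442881 233.46970559  60.        ]
 [559.37774818 238.02582214  60.        ]
 [504.17226409 235.25540492  60.        ]]
t 4.8 [509.9 182.1 156.3] [-180.     0.  -178.8] w 51.3 F [-1.1  0.5  0.4]
off [0.01, 0.57, 0.14] rot [0, 0, np.float64(-0.001)] rows 2 -> [508.0, 239.0, 142.0] 181.3
off [-0.0, -0.0, 1.0] rot [0, 0, np.float64(-0.0)] rows 3 -> [508.0, 239.0, 42.0] 181.3
off [-0.0, -0.0, 0.0] rot [0, 0, np.float64(-0.0)] rows 2 -> [508.0, 239.0, 42.0] 181.3
```

drive_tool(
  offset=[
    [0.01,0.55,0.14],
    [0.01,0.55,0.14],
    [0.01,0.55,0.14],
  ],
  rotation=[
    [0,0,-0.003],
    [0,0,-0.003],
    [0,0,-0.003],
  ],
  grip=[0.2,0.2,0.2],
)

```text
time: 5.2
position: [507.1, 238.0, 142.2]
orientation: [-179.9, 0.0, -178.1]
contact_force: [0.9, 0.1, -1.0]
grip_width: 51.2
grasp_force: 0.0
```

drive_tool(
  offset=[
    [0,0,0.3],
    [0,0,0.6],
    [0,0,0.85],
    [0,0,1],
    [0,0,1],
    [0,0,1],
    [0,0,1],
    [0,0,1],
    [0,0,1],
  ],
  rotation=[
    [0,0,0],
    [0,0,0],
    [0,0,0],
    [0,0,0],
    [0,0,0],
    [0,0,0],
    [0,0,0],
    [0,0,0],
    [0,0,0],
  ],
  grip=[0.2,0.2,0.2,0.2,0.2,-1,-1,-1,-1],
  grip_force=50,
)

```text
time: 6.32
position: [507.8, 238.5, 43.3]
orientation: [-180.0, 0.1, -178.1]
contact_force: [-1.2, -0.5, 6.0]
grip_width: 8.3
grasp_force: 49.0
```

```bash
python3 - <<'E'
from plan import *
plan([])
E
```

```text
t 6.3 [507.8 238.5  43.3] [-1.800e+02  1.000e-01 -1.781e+02] w 8.3 F [-1.2 -0.5  6. ]
```

drive_tool(
  offset=[
    [0,-0.15,0],
    [0,-0.35,0],
    [0,-0.6,0],
    [0,-0.8,0],
    [0,-1,0],
    [0,-1,0],
  ],
  rotation=[
    [0,0,0],
    [0,0,0],
    [0,0,0],
    [0,0,0],
    [0,0,0],
    [0,0,0],
  ],
  grip=[-1,-1,-1,-1,-1,-1],
)

```text
time: 7.08
position: [510.0, 135.7, 43.2]
orientation: [-179.8, -0.1, -178.2]
contact_force: [-3.6, -0.7, 10.3]
grip_width: 8.5
grasp_force: 50.9
```

drive_tool(
  offset=[
    [0,-0.2,0],
    [0,-0.4,0],
    [0,-0.6,0],
    [0,-0.7,0],
    [0,-0.8,0],
    [0,-0.8,0],
  ],
  rotation=[
    [0,0,0],
    [0,0,0],
    [0,0,0],
    [0,0,0],
    [0,0,0],
    [0,0,0],
  ],
  grip=[-1,-1,-1,-1,-1,-1],
)

```text
time: 7.82
position: [511.8, 56.7, 43.2]
orientation: [-179.8, -0.1, -178.2]
contact_force: [-5.9, -1.6, 13.7]
grip_width: 7.8
grasp_force: 51.4
```

drive_tool(
  offset=[
    [0,-0.03,0],
    [0,-0.06,0],
    [0,-0.09,0],
    [0,-0.12,0],
    [0,-0.12,0],
  ],
  rotation=[
    [0,0,0],
    [0,0,0],
    [0,0,0],
    [0,0,0],
    [0,0,0],
  ],
  grip=[-1,-1,-1,-1,-1],
)

```text
time: 8.45
position: [512.0, 46.1, 43.2]
orientation: [-179.9, -0.1, -178.1]
contact_force: [-6.4, 0.6, 13.7]
grip_width: 8.1
grasp_force: 51.3
```

drive_tool(
  offset=[
    [0,-0.02,0],
    [0,-0.04,0],
    [0,-0.06,0],
    [0,-0.06,0],
  ],
  rotation=[
    [0,0,0],
    [0,0,0],
    [0,0,0],
    [0,0,0],
  ],
  grip=[-1,-1,-1,-1],
)

```text
time: 8.95
position: [512.1, 40.3, 43.2]
orientation: [-179.9, -0.1, -178.1]
contact_force: [-5.1, 0.7, 12.9]
grip_width: 8.6
grasp_force: 48.9
```

drive_tool(
  offset=[
    [0,-0.02,0],
    [0,-0.03,0],
    [0,-0.03,0],
  ],
  rotation=[
    [0,0,0],
    [0,0,0],
    [0,0,0],
  ],
  grip=[-1,-1,-1],
)

```text
time: 9.32
position: [512.2, 37.4, 43.2]
orientation: [-179.9, -0.1, -178.1]
contact_force: [-5.3, 1.6, 12.9]
grip_width: 8.2
grasp_force: 49.0
```

drive_tool(
  offset=[
    [0,-0.02,0],
    [0,-0.03,0],
    [0,-0.03,0],
  ],
  rotation=[
    [0,0,0],
    [0,0,0],
    [0,0,0],
  ],
  grip=[-1,-1,-1],
)

```text
time: 9.7
position: [512.3, 34.4, 43.2]
orientation: [-179.9, -0.1, -178.1]
contact_force: [-6.0, 0.4, 13.7]
grip_width: 8.3
grasp_force: 49.1
```

drive_tool(
  offset=[
    [0,-0.02,0],
    [0,-0.03,0],
    [0,-0.03,0],
  ],
  rotation=[
    [0,0,0],
    [0,0,0],
    [0,0,0],
  ],
  grip=[-1,-1,-1],
)

```text
time: 10.07
position: [512.3, 31.4, 43.2]
orientation: [-179.9, -0.2, -178.1]
contact_force: [-5.3, 1.1, 13.2]
grip_width: 8.1
grasp_force: 49.1
```

drive_tool(
  offset=[
    [0,-0.02,0],
    [0,-0.04,0],
    [0,-0.04,0],
  ],
  rotation=[
    [0,0,0],
    [0,0,0],
    [0,0,0],
  ],
  grip=[-1,-1,-1],
)

```text
time: 10.45
position: [512.4, 27.3, 43.2]
orientation: [-179.9, -0.2, -178.1]
contact_force: [-6.8, 0.3, 15.0]
grip_width: 8.1
grasp_force: 49.1
```

drive_tool(
  offset=[
    [0,-0.02,0],
    [0,-0.04,0],
    [0,-0.04,0],
  ],
  rotation=[
    [0,0,0],
    [0,0,0],
    [0,0,0],
  ],
  grip=[-1,-1,-1],
)

```text
time: 10.82
position: [512.5, 25.9, 43.2]
orientation: [179.8, -0.1, -178.0]
contact_force: [-6.7, 5.4, 11.4]
grip_width: 7.9
grasp_force: 49.1
```

drive_tool(
  offset=[
    [0,0.01,0],
    [0,0.01,0],
    [0,0.01,0],
    [0,0.01,0],
    [0,0.01,-0.5],
    [0,0.01,-1],
    [0,0.01,-1],
  ],
  rotation=[
    [0,0,0],
    [0,0,0],
    [0,0,0],
    [0,0,0],
    [0,0,0],
    [0,0,0],
    [0,0,0],
  ],
  grip=[0.2,0.2,0.2,0.2,0.2,0.2,0.2],
)

```text
time: 11.7
position: [516.9, 25.1, 145.7]
orientation: [-180.0, 0.4, -178.1]
contact_force: [-0.1, -0.3, 0.3]
grip_width: 51.0
grasp_force: 0.0
```

drive_tool(
  offset=[
    [0,1,-0.9],
    [0,1,-0.9],
    [0,1,-0.9],
    [0,1,-0.9],
    [0,1,-0.9],
  ],
  rotation=[
    [0,0,0],
    [0,0,0],
    [0,0,0],
    [0,0,0],
    [0,0,0],
  ],
  grip=[1,1,1,1,1],
)

```text
time: 12.32
position: [510.4, 122.3, 230.4]
orientation: [-179.9, -0.2, -178.2]
contact_force: [-0.4, -0.8, 0.4]
grip_width: 85.1
grasp_force: 0.0
```

```bash
python3 - <<'E'
from plan import *
c=cam('wrist');cv2.imwrite('pics/w2.png',c['color'][:,:,::-1])
np.savez('w2.npz',**{k:c[k] for k in('color','R','t','fx','fy','cx','cy')})
plan([])
for n in('scene','side'):
    c=cam(n);[print(n,b) for b in bars(c) if 250<b[0]<800]
E
```

```text
t 12.4 [510.5 122.4 230.5] [-179.9   -0.2 -178.2] w 85.7 F [ 0.5 -0.  -0.1]
scene (260.7, -606.9, -74.5, 109.2, 52.0)
scene (389.6, -367.8, -9.9, 139.3, 32.1)
scene (434.9, -222.9, -10.1, 139.1, 29.7)
scene (589.2, -367.0, -5.7, 136.8, 32.2)
scene (629.6, -224.8, 0.4, 137.0, 29.6)
scene (651.9, -92.2, 2.4, 136.5, 31.8)
scene (743.8, -866.5, 9.8, 143.0, 25.0)
side (383.5, -372.9, -10.1, 132.2, 37.9)
side (429.3, -228.3, -10.2, 132.3, 40.3)
side (583.6, -371.9, -6.9, 128.9, 38.4)
side (624.6, -228.4, -0.1, 130.7, 40.5)
side (646.4, -96.5, 2.3, 131.4, 43.0)
```

View pics/w2.png

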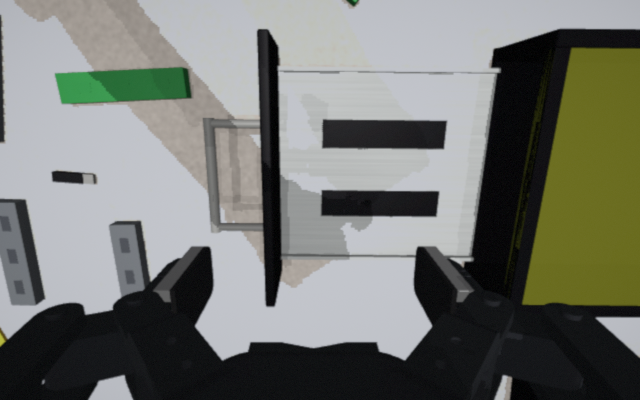

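Drawer fully out: the black strips show at about (384,134) and (380,203), and the handle near (213,175).

```bash
python3 - <<'E'
from plan import *
c=dict(np.load('w2.npz'))
v=c['color'].max(2);m=((v<75)).astype(np.uint8);m[:,:300]=0;m[:,465:]=0;m[240:]=0;m[:90]=0
C=[]
for k in cv2.findContours(m,0,2)[0]:
    if cv2.contourArea(k)<1000: continue
    R=cv2.minAreaRect(plane(c,k[:,0]+0.0,14)[:,:2].astype(np.float32));print(R);C.append(R[0])
C=np.array(C);print('mid',C.mean(0),'dist',np.linalg.norm(C[0]-C[1]),'ang',np.degrees(np.arctan2(*(C[0]-C[1])[::-1])))
# side/scene
for n in('scene','side'):
    c=cam(n);v=c['color'].max(2);px=proj(c,np.r_[np.c_[[440,580,580,440],[125,125,270,270],[14]*4]]);
    m=np.zeros(v.shape,np.uint8);cv2.fillPoly(m,[px.astype(np.int32)],1);m=m*(v<90).astype(np.uint8)
    for k in cv2.findContours(m,0,2)[0]:
        if cv2.contourArea(k)>60: print(n,cv2.minAreaRect(plane(c,k[:,0],14)[:,:2].astype(np.float32)))
E
```

```text
((547.2536010742188, 195.76625061035156), (27.808879852294922, 127.91468811035156), 1.882306456565857)
((471.4921569824219, 193.75570678710938), (28.34642219543457, 127.98096466064453), 1.3139911890029907)
mid [509.37287903 194.7609787 ] dist 75.78811712491373 ang 1.5201484868941422
scene ((544.6338500976562, 197.1400604248047), (28.20646858215332, 127.8717041015625), 1.6587759256362915)
scene ((468.60369873046875, 195.27996826171875), (27.969654083251953, 128.2977294921875), 1.169180989265442)
side ((508.152099609375, 195.25601196289062), (142.36288452148438, 137.3639678955078), 0.7978569269180298)
```

```bash
python3 - <<'E'
from plan import *
plan([(647,-92,102,2.3),(647,-92,2.5,2.3),(647,-92,100,2.3),(546,196.5,118,91.5),(546,196.5,19,91.5)])
E
```

```text
t 12.6 [510.8 123.6 231.6] [-1.800e+02 -1.000e-01 -1.781e+02] w 85.2 F [ 0.6 -0.7  0.2]
off [-0.59, -1.0, 0.59] rot [0, 0, np.float64(0.581)] rows 11 -> [573.0, 26.0, 173.0] 77.3
off [-0.98, 0.98, 0.71] rot [0, 0, np.float64(0.417)] rows 9 -> [647.0, -92.0, 102.0] 2.2
off [-0.0, 0.0, 0.99] rot [0, 0, np.float64(-0.0)] rows 3 -> [647.0, -92.0, 3.0] 2.2
off [-0.0, 0.0, -0.97] rot [0, 0, np.float64(-0.0)] rows 3 -> [647.0, -92.0, 100.0] 2.2
off [-0.31, -1.0, -0.06] rot [0, 0, np.float64(-0.345)] rows 7 -> [612.0, 7.0, 106.0] 64.3
off [1.0, -1.0, -0.09] rot [0, 0, np.float64(-0.151)] rows 4 -> [565.0, 141.0, 115.0] 91.5
off [0.56, -0.18, -0.03] rot [0, 0, np.float64(-0.0)] rows 2 -> [546.0, 196.0, 118.0] 91.5
off [0.0, 0.0, 0.99] rot [0, 0, np.float64(-0.0)] rows 3 -> [546.0, 196.0, 19.0] 91.5
```

drive_tool(
  offset=[
    [-0.59,-1,0.59],
    [-0.59,-1,0.59],
    [-0.59,-1,0.59],
    [-0.59,-1,0.59],
    [-0.59,-1,0.59],
    [-0.59,-1,0.59],
    [-0.59,-1,0.59],
    [-0.59,-1,0.59],
    [-0.59,-1,0.59],
    [-0.59,-1,0.59],
    [-0.59,-1,0.59],
  ],
  rotation=[
    [0,0,0.581],
    [0,0,0.581],
    [0,0,0.581],
    [0,0,0.581],
    [0,0,0.581],
    [0,0,0.581],
    [0,0,0.581],
    [0,0,0.581],
    [0,0,0.581],
    [0,0,0.581],
    [0,0,0.581],
  ],
  grip=[0.5,0.5,0.5,0.5,0.5,0.5,0.5,0.5,0.5,0.5,0.5],
)

```text
time: 13.95
position: [573.2, 26.3, 173.1]
orientation: [-180.0, 0.0, 77.4]
contact_force: [-0.2, -0.1, -0.1]
grip_width: 64.2
grasp_force: 0.0
```

drive_tool(
  offset=[
    [-0.98,0.98,0.71],
    [-0.98,0.98,0.71],
    [-0.98,0.98,0.71],
    [-0.98,0.98,0.71],
    [-0.98,0.98,0.71],
    [-0.98,0.98,0.71],
    [-0.98,0.98,0.71],
    [-0.98,0.98,0.71],
    [-0.98,0.98,0.71],
  ],
  rotation=[
    [0,0,0.417],
    [0,0,0.417],
    [0,0,0.417],
    [0,0,0.417],
    [0,0,0.417],
    [0,0,0.417],
    [0,0,0.417],
    [0,0,0.417],
    [0,0,0.417],
  ],
  grip=[0.5,0.5,0.5,0.5,0.5,0.5,0.5,0.5,0.5],
)

```text
time: 15.08
position: [647.4, -90.5, 102.1]
orientation: [-180.0, 0.0, 2.5]
contact_force: [-0.0, 0.1, 0.6]
grip_width: 63.9
grasp_force: 0.0
```

```bash
python3 - <<'E'
from plan import *
plan([(647,-92,2.5,2.3)])
c=cam('wrist');cv2.imwrite('pics/w3.png',c['color'][:,:,::-1]);print(bars(c,hi=150),proj(c,[[647,-92,16],[582,-92,16]]))
E
```

```text
t 15.1 [647.4 -90.5 102.1] [-180.     0.     2.5] w 63.9 F [-0.   0.1  0.6]
off [-0.0, 0.01, 1.0] rot [0, 0, np.float64(0.001)] rows 3 -> [647.0, -92.0, 2.0] 2.3
[] [[313.53065244 201.31703819]
 [309.69684258 283.5828797 ]]
```

View pics/w3.png

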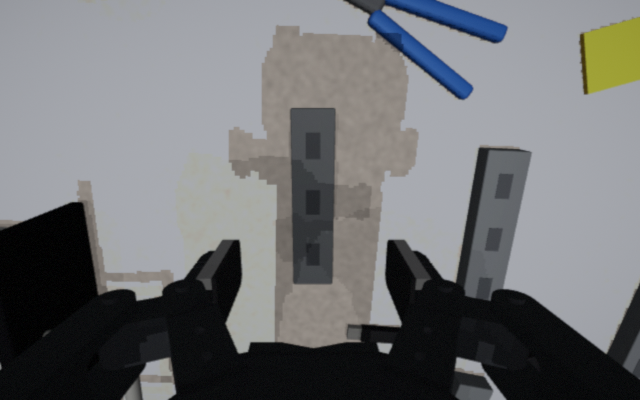

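Bar centre at (313,202) matches the predicted (313.5,201), so I descend and grasp.

drive_tool(
  offset=[
    [0,0.01,0.4],
    [0,0.01,0.8],
    [0,0.01,0.95],
    [0,0.01,1],
    [0,0.01,1],
    [0,0.01,1],
    [0,0.01,1],
    [0,0.01,1],
    [0,0.01,1],
  ],
  rotation=[
    [0,0,0],
    [0,0,0],
    [0,0,0],
    [0,0,0],
    [0,0,0],
    [0,0,0],
    [0,0,0],
    [0,0,0],
    [0,0,0],
  ],
  grip=[0.5,0.5,0.5,0.5,0.5,-1,-1,-1,-1],
  grip_force=60,
)

```text
time: 16.25
position: [648.5, -91.6, 3.8]
orientation: [180.0, -0.1, 2.3]
contact_force: [0.0, 0.8, 5.8]
grip_width: 28.1
grasp_force: 62.0
```

drive_tool(
  offset=[
    [0,0,-0.2],
    [0,0,-0.6],
    [0,0,-1],
    [0,0,-1],
  ],
  rotation=[
    [0,0,0],
    [0,0,0],
    [0,0,0],
    [0,0,0],
  ],
  grip=[-1,-1,-1,-1],
)

```text
time: 16.75
position: [650.2, -91.8, 107.3]
orientation: [179.9, -0.5, 2.3]
contact_force: [0.2, 0.7, -0.4]
grip_width: 27.7
grasp_force: 61.2
```

drive_tool(
  offset=[
    [-0.31,-1,-0.16],
    [-0.31,-1,-0.16],
    [-0.31,-1,-0.16],
    [-0.31,-1,-0.16],
    [-0.31,-1,-0.16],
    [-0.31,-1,-0.16],
    [-0.31,-1,-0.16],
  ],
  rotation=[
    [0,0,-0.345],
    [0,0,-0.345],
    [0,0,-0.345],
    [0,0,-0.345],
    [0,0,-0.345],
    [0,0,-0.345],
    [0,0,-0.345],
  ],
  grip=[-1,-1,-1,-1,-1,-1,-1],
)

```text
time: 17.62
position: [611.8, 6.8, 117.7]
orientation: [-179.9, 0.0, 64.3]
contact_force: [0.0, 0.0, -0.9]
grip_width: 28.4
grasp_force: 61.2
```

drive_tool(
  offset=[
    [0.3,-0.3,0],
    [0.7,-0.7,0],
    [1,-1,0],
    [1,-1,0],
    [1,-1,0],
  ],
  rotation=[
    [0,0,-0.051],
    [0,0,-0.101],
    [0,0,-0.151],
    [0,0,-0.151],
    [0,0,-0.151],
  ],
  grip=[-1,-1,-1,-1,-1],
)

```text
time: 18.25
position: [565.6, 139.6, 118.0]
orientation: [-180.0, 0.1, 91.4]
contact_force: [0.1, -0.1, -1.2]
grip_width: 28.0
grasp_force: 61.2
```

```bash
python3 - <<'E'
from plan import *
plan([(546,196.5,118,91.5),(546,196.5,19,91.5)])
c=cam('wrist');cv2.imwrite('pics/w4.png',c['color'][:,:,::-1])
E
```

```text
t 18.2 [565.6 139.6 118. ] [-1.80e+02  1.00e-01  9.14e+01] w 28.0 F [ 0.1 -0.1 -1.2]
off [0.57, -0.18, 0.0] rot [0, 0, np.float64(-0.0)] rows 2 -> [546.0, 196.0, 118.0] 91.4
off [0.0, -0.0, 0.99] rot [0, 0, np.float64(-0.0)] rows 3 -> [546.0, 196.0, 19.0] 91.4
```

View pics/w4.png

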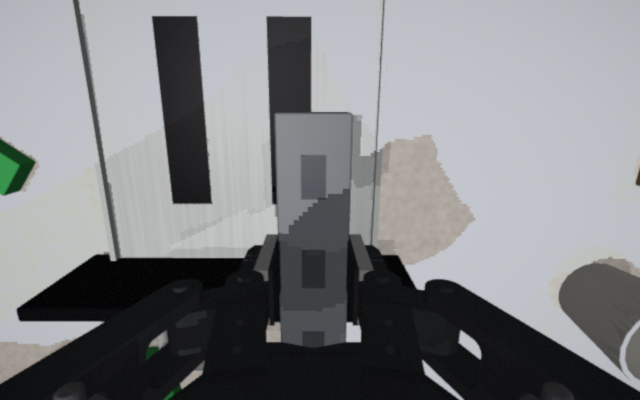

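Bar held centrally in the pads, middle dimple at (313,268). Placing.

drive_tool(
  offset=[
    [0.3,-0.09,0],
    [0.57,-0.18,0],
    [0.57,-0.18,0],
    [0.57,-0.18,0.4],
    [0.57,-0.18,0.75],
    [0.57,-0.18,0.9],
    [0.57,-0.18,0.95],
    [0.57,-0.18,0.99],
    [0.57,-0.18,0.99],
    [0.57,-0.18,0.99],
  ],
  rotation=[
    [0,0,0],
    [0,0,0],
    [0,0,0],
    [0,0,0],
    [0,0,0],
    [0,0,0],
    [0,0,0],
    [0,0,0],
    [0,0,0],
    [0,0,0],
  ],
  grip=[-1,-1,-1,-1,-1,-1,-1,-1,-1,-1],
)

```text
time: 19.55
position: [546.5, 197.2, 20.1]
orientation: [179.9, -0.0, 91.6]
contact_force: [0.6, 0.3, -0.6]
grip_width: 28.2
grasp_force: 61.2
```

drive_tool(
  offset=[
    [0,0,0],
    [0,0,0],
    [0,0,0],
    [0,0,0],
    [0,0,-0.4],
    [0,0,-1],
    [0,0,-1],
  ],
  rotation=[
    [0,0,0],
    [0,0,0],
    [0,0,0],
    [0,0,0],
    [0,0,0],
    [0,0,0],
    [0,0,0],
  ],
  grip=[0.1,0.1,0.1,0.1,0.1,0.1,0.1],
)

```text
time: 20.42
position: [549.0, 198.9, 124.1]
orientation: [179.5, -0.2, 91.6]
contact_force: [0.1, 0.2, -0.2]
grip_width: 47.0
grasp_force: 0.0
```

```bash
python3 - <<'E'
from plan import *
plan([(625,-224,103,0.2)])
for n in('scene','side'):
    c=cam(n);[print(n,b) for b in bars(c) if 350<b[0]<700 and b[1]>-500]
E
```

```text
t 20.4 [549.  198.9 124.1] [179.5  -0.2  91.6] w 47.0 F [ 0.1  0.2 -0.2]
off [-1.0, 0.15, 0.05] rot [0, 0, np.float64(0.202)] rows 5 -> [567.0, 99.0, 119.0] 55.2
off [-1.0, 1.0, 0.07] rot [0, 0, np.float64(-0.0)] rows 4 -> [592.0, -40.0, 112.0] 55.2
off [-1.0, 1.0, 0.07] rot [0, 0, np.float64(0.306)] rows 7 -> [617.0, -179.0, 105.0] 0.1
off [0.08, 0.45, 0.02] rot [0, 0, np.float64(-0.0)] rows 2 -> [625.0, -224.0, 103.0] 0.1
scene (389.3, -367.8, -9.9, 138.9, 32.1)
scene (434.9, -223.0, -10.6, 139.1, 30.5)
scene (561.9, -368.0, -8.3, 137.8, 30.3)
scene (629.3, -225.2, 0.8, 136.5, 29.5)
side (383.6, -373.1, -10.1, 132.1, 37.7)
side (429.3, -228.3, -10.2, 132.3, 40.3)
side (555.8, -373.8, -7.3, 129.1, 38.1)
side (624.5, -228.5, 0.1, 130.8, 40.5)
```

drive_tool(
  offset=[
    [-1,0.15,0.02],
    [-1,0.15,0.02],
    [-1,0.15,0.02],
    [-1,0.15,0.02],
    [-1,0.15,0.02],
  ],
  rotation=[
    [0,0,0.202],
    [0,0,0.202],
    [0,0,0.202],
    [0,0,0.202],
    [0,0,0.202],
  ],
  grip=[0.5,0.5,0.5,0.5,0.5],
)

```text
time: 21.15
position: [562.7, 97.1, 115.7]
orientation: [-179.9, 0.1, 55.3]
contact_force: [-0.6, 0.0, -0.7]
grip_width: 64.2
grasp_force: 0.0
```

drive_tool(
  offset=[
    [-1,1,0.07],
    [-1,1,0.07],
    [-1,1,0.07],
    [-1,1,0.07],
  ],
  rotation=[
    [0,0,0],
    [0,0,0],
    [0,0,0],
    [0,0,0],
  ],
  grip=[0.5,0.5,0.5,0.5],
)

```text
time: 21.65
position: [588.3, -42.8, 109.4]
orientation: [-179.9, 0.0, 55.1]
contact_force: [-1.0, 0.7, -0.4]
grip_width: 63.8
grasp_force: 0.0
```

drive_tool(
  offset=[
    [-1,1,0.07],
    [-1,1,0.07],
    [-1,1,0.07],
    [-1,1,0.07],
    [-1,1,0.07],
    [-1,1,0.07],
    [-1,1,0.07],
    [-1,1,0.07],
  ],
  rotation=[
    [0,0,0.306],
    [0,0,0.306],
    [0,0,0.306],
    [0,0,0.306],
    [0,0,0.306],
    [0,0,0.306],
    [0,0,0.306],
    [0,0,0.306],
  ],
  grip=[0.5,0.5,0.5,0.5,0.5,0.5,0.5,0.5],
)

```text
time: 22.65
position: [614.0, -180.1, 103.3]
orientation: [-180.0, -0.0, 0.3]
contact_force: [-0.5, -0.9, 0.3]
grip_width: 64.3
grasp_force: 0.0
```

```bash
python3 - <<'E'
from plan import *
plan([(625,-224,103,0.2),(625,-224,3.5,0.2),(625,-224,103,0.2),(470,194.5,118,91.5),(470,194.5,18.5,91.5)])
E
```

```text
t 22.6 [ 614.  -180.1  103.3] [-180.    -0.     0.3] w 64.3 F [-0.5 -0.9  0.3]
off [0.11, 0.44, 0.0] rot [0, 0, np.float64(0.0)] rows 2 -> [625.0, -224.0, 103.0] 0.3
off [-0.0, -0.0, 1.0] rot [0, 0, np.float64(0.0)] rows 3 -> [625.0, -224.0, 3.0] 0.3
off [-0.0, -0.0, -1.0] rot [0, 0, np.float64(0.0)] rows 3 -> [625.0, -224.0, 103.0] 0.3
off [-0.36, -1.0, -0.04] rot [0, 0, np.float64(-0.361)] rows 8 -> [589.0, -124.0, 107.0] 65.3
off [0.99, -1.0, -0.04] rot [0, 0, np.float64(-0.001)] rows 4 -> [539.0, 8.0, 111.0] 65.4
off [1.0, -1.0, -0.05] rot [0, 0, np.float64(-0.145)] rows 4 -> [490.0, 140.0, 116.0] 91.5
off [0.55, -0.18, -0.02] rot [0, 0, np.float64(0.0)] rows 2 -> [470.0, 195.0, 118.0] 91.5
off [-0.0, -0.0, 1.0] rot [0, 0, np.float64(0.0)] rows 3 -> [470.0, 195.0, 18.0] 91.5
```

drive_tool(
  offset=[
    [0.11,0.44,0],
    [0.11,0.44,0],
    [0.11,0.44,0.4],
    [0.11,0.44,0.8],
    [0.11,0.44,0.95],
    [0.11,0.44,0.99],
    [0.11,0.44,0.99],
    [0.11,0.44,0.99],
    [0.11,0.44,0.99],
    [0.11,0.44,0.99],
    [0.11,0.44,0.99],
  ],
  rotation=[
    [0,0,0],
    [0,0,0],
    [0,0,0],
    [0,0,0],
    [0,0,0],
    [0,0,0],
    [0,0,0],
    [0,0,0],
    [0,0,0],
    [0,0,0],
    [0,0,0],
  ],
  grip=[0.5,0.5,0.5,0.5,0.5,0.5,0.5,-1,-1,-1,-1],
)

```text
time: 24.02
position: [625.9, -225.1, 5.9]
orientation: [180.0, -0.1, 0.1]
contact_force: [-0.7, 0.2, 6.3]
grip_width: 28.2
grasp_force: 61.1
```

drive_tool(
  offset=[
    [0,0,-0.2],
    [0,0,-0.6],
    [0,0,-1],
    [0,0,-1],
  ],
  rotation=[
    [0,0,0],
    [0,0,0],
    [0,0,0],
    [0,0,0],
  ],
  grip=[-1,-1,-1,-1],
)

```text
time: 24.52
position: [627.7, -225.7, 109.3]
orientation: [179.9, -0.5, 0.1]
contact_force: [-0.2, 0.3, -0.7]
grip_width: 28.5
grasp_force: 60.3
```

drive_tool(
  offset=[
    [-0.36,-1,-0.14],
    [-0.36,-1,-0.14],
    [-0.36,-1,-0.14],
    [-0.36,-1,-0.14],
    [-0.36,-1,-0.14],
    [-0.36,-1,-0.14],
    [-0.36,-1,-0.14],
    [-0.36,-1,-0.14],
  ],
  rotation=[
    [0,0,-0.361],
    [0,0,-0.361],
    [0,0,-0.361],
    [0,0,-0.361],
    [0,0,-0.361],
    [0,0,-0.361],
    [0,0,-0.361],
    [0,0,-0.361],
  ],
  grip=[-1,-1,-1,-1,-1,-1,-1,-1],
)

```text
time: 25.52
position: [588.3, -125.1, 118.0]
orientation: [-180.0, 0.0, 64.9]
contact_force: [0.4, 0.1, -1.0]
grip_width: 28.1
grasp_force: 60.2
```

drive_tool(
  offset=[
    [0.3,-0.3,0],
    [0.7,-0.7,0],
    [0.99,-1,0],
    [0.99,-1,0],
  ],
  rotation=[
    [0,0,0],
    [0,0,0],
    [0,0,0],
    [0,0,0],
  ],
  grip=[-1,-1,-1,-1],
)

```text
time: 26.02
position: [538.4, 11.2, 118.6]
orientation: [-180.0, -0.1, 65.4]
contact_force: [1.1, -1.0, -1.0]
grip_width: 28.0
grasp_force: 60.2
```

drive_tool(
  offset=[
    [0.3,-0.3,0],
    [0.7,-0.7,0],
    [1,-1,0],
    [1,-1,0],
    [1,-1,0],
  ],
  rotation=[
    [0,0,-0.05],
    [0,0,-0.1],
    [0,0,-0.145],
    [0,0,-0.145],
    [0,0,-0.145],
  ],
  grip=[-1,-1,-1,-1,-1],
)

```text
time: 26.65
position: [491.9, 138.2, 118.2]
orientation: [180.0, 0.1, 91.0]
contact_force: [-0.1, -0.7, -1.9]
grip_width: 28.4
grasp_force: 60.2
```

```bash
python3 - <<'E'
from plan import *
plan([(470,194.5,118,91.5),(470,194.5,19,91.5)])
E
```

```text
t 26.6 [491.9 138.2 118.2] [1.8e+02 1.0e-01 9.1e+01] w 28.4 F [-0.1 -0.7 -1.9]
off [0.57, -0.21, 0.0] rot [0, 0, np.float64(-0.003)] rows 3 -> [470.0, 195.0, 118.0] 91.6
off [-0.0, 0.0, 0.99] rot [0, 0, np.float64(0.0)] rows 3 -> [470.0, 195.0, 19.0] 91.6
```

drive_tool(
  offset=[
    [0.3,-0.1,0],
    [0.57,-0.21,0],
    [0.57,-0.21,0],
    [0.57,-0.21,0.4],
    [0.57,-0.21,0.75],
    [0.57,-0.21,0.9],
    [0.57,-0.21,0.95],
    [0.57,-0.21,0.99],
    [0.57,-0.21,0.99],
    [0.57,-0.21,0.99],
  ],
  rotation=[
    [0,0,-0.003],
    [0,0,-0.003],
    [0,0,-0.003],
    [0,0,-0.003],
    [0,0,-0.003],
    [0,0,-0.003],
    [0,0,-0.003],
    [0,0,-0.003],
    [0,0,-0.003],
    [0,0,-0.003],
  ],
  grip=[-1,-1,-1,-1,-1,-1,-1,-1,-1,-1],
)

```text
time: 27.9
position: [469.3, 196.4, 19.9]
orientation: [179.9, -0.0, 91.7]
contact_force: [0.1, -0.4, -1.7]
grip_width: 28.2
grasp_force: 60.3
```

drive_tool(
  offset=[
    [0,0,0],
    [0,0,0],
    [0,0,0],
    [0,0,0],
    [0,0,-0.4],
    [0,0,-1],
    [0,0,-1],
    [0,0,-1],
  ],
  rotation=[
    [0,0,0],
    [0,0,0],
    [0,0,0],
    [0,0,0],
    [0,0,0],
    [0,0,0],
    [0,0,0],
    [0,0,0],
  ],
  grip=[0.1,0.1,0.1,0.1,0.1,0.1,0.1,0.1],
)

```text
time: 28.9
position: [468.6, 195.8, 119.1]
orientation: [-180.0, 0.0, 91.7]
contact_force: [0.6, -0.2, 0.3]
grip_width: 46.9
grasp_force: 0.0
```

```bash
python3 - <<'E'
from plan import *
c=cam('wrist');cv2.imwrite('pics/w5.png',c['color'][:,:,::-1])
print(proj(c,[[470,194.5,30],[546,196.5,30],[471.7,129.5,30],[468.3,259.5,30],[547.7,131.5,30],[544.3,261.5,30]]).round())
plan([(430,-224,103,-10)])
E
```

```text
[[315. 200.]
 [421. 200.]
 [315. 281.]
 [316. 106.]
 [414. 282.]
 [430. 107.]]
t 28.9 [468.1 195.6 118.4] [-1.799e+02  1.000e-01  9.170e+01] w 47.0 F [ 0.6 -0.4 -0.3]
off [-1.0, -0.12, 0.04] rot [0, 0, np.float64(0.288)] rows 6 -> [459.0, 95.0, 114.0] 39.9
off [-1.0, 0.99, 0.05] rot [0, 0, np.float64(0.001)] rows 4 -> [446.0, -45.0, 109.0] 39.7
off [-0.99, 1.0, 0.05] rot [0, 0, np.float64(0.276)] rows 6 -> [434.0, -185.0, 104.0] -10.0
off [0.03, 0.39, 0.01] rot [0, 0, np.float64(0.0)] rows 2 -> [430.0, -224.0, 103.0] -10.0
```

View pics/w5.png

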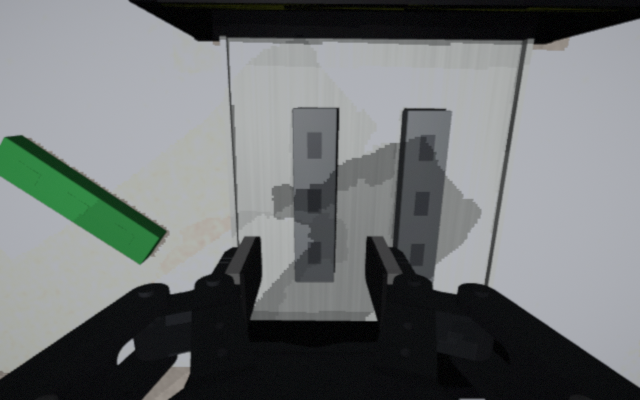

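Both layer-1 bars cover their strips, centres at (314,200) and (421,204). On to bar 2.

drive_tool(
  offset=[
    [-1,-0.12,0.02],
    [-1,-0.12,0.02],
    [-1,-0.12,0.02],
    [-1,-0.12,0.02],
    [-1,-0.12,0.02],
    [-1,-0.12,0.02],
  ],
  rotation=[
    [0,0,0.288],
    [0,0,0.288],
    [0,0,0.288],
    [0,0,0.288],
    [0,0,0.288],
    [0,0,0.288],
  ],
  grip=[0.5,0.5,0.5,0.5,0.5,0.5],
)

```text
time: 29.7
position: [458.9, 95.7, 116.0]
orientation: [-179.9, 0.2, 40.0]
contact_force: [-0.2, 0.4, 0.3]
grip_width: 64.1
grasp_force: 0.0
```

drive_tool(
  offset=[
    [-1,0.99,0.05],
    [-1,0.99,0.05],
    [-1,0.99,0.05],
    [-1,0.99,0.05],
  ],
  rotation=[
    [0,0,0],
    [0,0,0],
    [0,0,0],
    [0,0,0],
  ],
  grip=[0.5,0.5,0.5,0.5],
)

```text
time: 30.2
position: [446.0, -45.4, 111.5]
orientation: [-179.9, 0.1, 39.8]
contact_force: [0.7, 0.3, -0.7]
grip_width: 64.4
grasp_force: 0.0
```

drive_tool(
  offset=[
    [-0.99,1,0.05],
    [-0.99,1,0.05],
    [-0.99,1,0.05],
    [-0.99,1,0.05],
    [-0.99,1,0.05],
    [-0.99,1,0.05],
    [-0.99,1,0.05],
  ],
  rotation=[
    [0,0,0.276],
    [0,0,0.276],
    [0,0,0.276],
    [0,0,0.276],
    [0,0,0.276],
    [0,0,0.276],
    [0,0,0.276],
  ],
  grip=[0.5,0.5,0.5,0.5,0.5,0.5,0.5],
)

```text
time: 31.08
position: [435.3, -183.3, 107.1]
orientation: [-180.0, 0.0, -9.5]
contact_force: [0.9, -0.4, 0.2]
grip_width: 63.8
grasp_force: 0.0
```

```bash
python3 - <<'E'
from plan import *
plan([(430,-224,103,-10.2),(430,-224,3.5,-10.2),(430,-224,103,-10.2),(507,233.5,134,1.5),(507,233.5,35,1.5)])
for n in('scene','side'):
    c=cam(n);[print(n,b) for b in bars(c) if 350<b[0]<700 and b[1]>-500]
E
```

```text
t 31.1 [ 435.3 -183.3  107.1] [-180.     0.    -9.5] w 63.8 F [ 0.9 -0.4  0.2]
off [0.02, 0.41, 0.04] rot [0, 0, np.float64(0.004)] rows 2 -> [430.0, -224.0, 103.0] -10.2
off [-0.0, 0.0, 1.0] rot [0, 0, np.float64(-0.0)] rows 3 -> [430.0, -224.0, 3.0] -10.2
off [-0.0, 0.0, -1.0] rot [0, 0, np.float64(-0.0)] rows 3 -> [430.0, -224.0, 103.0] -10.2
off [-0.01, -1.0, -0.07] rot [0, 0, np.float64(-0.254)] rows 6 -> [447.0, -125.0, 110.0] 35.5
off [1.0, -1.0, -0.09] rot [0, 0, np.float64(-0.0)] rows 4 -> [471.0, 14.0, 119.0] 35.5
off [0.99, -1.0, -0.09] rot [0, 0, np.float64(0.189)] rows 5 -> [493.0, 153.0, 128.0] 1.5
off [0.16, -0.8, -0.06] rot [0, 0, np.float64(-0.0)] rows 3 -> [507.0, 233.0, 134.0] 1.5
off [-0.0, -0.0, 0.99] rot [0, 0, np.float64(-0.0)] rows 3 -> [507.0, 233.0, 35.0] 1.5
scene (389.6, -367.8, -9.9, 139.3, 32.1)
scene (561.8, -369.3, -6.5, 139.5, 32.5)
side (383.8, -373.3, -9.9, 131.5, 37.7)
side (555.8, -373.9, -7.3, 129.1, 38.0)
```

drive_tool(
  offset=[
    [0.02,0.41,0.04],
    [0.02,0.41,0.04],
    [0.02,0.41,0.04],
    [0.02,0.41,0.5],
    [0.02,0.41,0.8],
    [0.02,0.41,1],
    [0.02,0.41,1],
    [0.02,0.41,1],
    [0.02,0.41,1],
    [0.02,0.41,1],
    [0.02,0.41,1],
    [0.02,0.41,1],
  ],
  rotation=[
    [0,0,0.004],
    [0,0,0.004],
    [0,0,0.004],
    [0,0,0.004],
    [0,0,0.004],
    [0,0,0.004],
    [0,0,0.004],
    [0,0,0.004],
    [0,0,0.004],
    [0,0,0.004],
    [0,0,0.004],
    [0,0,0.004],
  ],
  grip=[0.5,0.5,0.5,0.5,0.5,0.5,0.5,0.5,-1,-1,-1,-1],
)

```text
time: 32.67
position: [430.6, -225.3, 8.5]
orientation: [180.0, -0.1, -10.5]
contact_force: [-1.5, 0.5, 7.2]
grip_width: 28.3
grasp_force: 59.1
```

drive_tool(
  offset=[
    [0,0,-0.2],
    [0,0,-0.6],
    [0,0,-1],
    [0,0,-1],
  ],
  rotation=[
    [0,0,0],
    [0,0,0],
    [0,0,0],
    [0,0,0],
  ],
  grip=[-1,-1,-1,-1],
)

```text
time: 33.17
position: [432.1, -226.1, 110.5]
orientation: [179.9, -0.4, -10.5]
contact_force: [-0.4, 0.5, -0.7]
grip_width: 27.8
grasp_force: 59.8
```

```bash
python3 - <<'E'
from plan import *
plan([(507,233.5,136,1.5),(507,233.5,37,1.5)])
E
```

```text
t 33.2 [ 432.1 -226.1  110.5] [179.9  -0.4 -10.5] w 27.8 F [-0.4  0.5 -0.7]
off [-0.02, -1.0, -0.05] rot [0, 0, np.float64(-0.257)] rows 6 -> [448.0, -127.0, 115.0] 35.8
off [1.0, -1.0, -0.08] rot [0, 0, np.float64(-0.0)] rows 4 -> [471.0, 12.0, 123.0] 35.8
off [1.0, -1.0, -0.08] rot [0, 0, np.float64(0.19)] rows 5 -> [494.0, 152.0, 131.0] 1.6
off [0.15, -0.81, -0.05] rot [0, 0, np.float64(0.0)] rows 3 -> [507.0, 233.0, 136.0] 1.6
off [0.0, -0.0, 0.99] rot [0, 0, np.float64(0.0)] rows 3 -> [507.0, 233.0, 37.0] 1.6
```

drive_tool(
  offset=[
    [-0.02,-1,-0.1],
    [-0.02,-1,-0.1],
    [-0.02,-1,-0.1],
    [-0.02,-1,-0.1],
    [-0.02,-1,-0.1],
    [-0.02,-1,-0.1],
  ],
  rotation=[
    [0,0,-0.257],
    [0,0,-0.257],
    [0,0,-0.257],
    [0,0,-0.257],
    [0,0,-0.257],
    [0,0,-0.257],
  ],
  grip=[-1,-1,-1,-1,-1,-1],
)

```text
time: 33.92
position: [445.5, -126.3, 116.6]
orientation: [-179.9, 0.1, 35.7]
contact_force: [-0.3, -0.3, -1.0]
grip_width: 27.9
grasp_force: 59.8
```

drive_tool(
  offset=[
    [0.3,-0.3,-0.08],
    [0.7,-0.7,-0.08],
    [1,-1,-0.08],
    [1,-1,-0.08],
  ],
  rotation=[
    [0,0,0],
    [0,0,0],
    [0,0,0],
    [0,0,0],
  ],
  grip=[-1,-1,-1,-1],
)

```text
time: 34.42
position: [469.0, 17.0, 125.2]
orientation: [-179.9, -0.1, 36.1]
contact_force: [0.8, -1.4, -0.6]
grip_width: 28.1
grasp_force: 59.7
```

drive_tool(
  offset=[
    [0.3,-0.3,-0.05],
    [0.6,-0.6,-0.08],
    [0.9,-0.9,-0.08],
    [1,-1,-0.08],
    [1,-1,-0.08],
    [1,-1,-0.08],
  ],
  rotation=[
    [0,0,0.05],
    [0,0,0.1],
    [0,0,0.15],
    [0,0,0.19],
    [0,0,0.19],
    [0,0,0.19],
  ],
  grip=[-1,-1,-1,-1,-1,-1],
)

```text
time: 35.17
position: [491.3, 150.9, 132.8]
orientation: [179.9, 0.1, 1.5]
contact_force: [0.1, 0.3, -1.0]
grip_width: 28.1
grasp_force: 59.7
```

```bash
python3 - <<'E'
from plan import *
plan([(507,233.5,136,1.5),(507,233.5,38.5,1.5)])
E
```

```text
t 35.2 [491.3 150.9 132.8] [1.799e+02 1.000e-01 1.500e+00] w 28.1 F [ 0.1  0.3 -1. ]
off [0.18, -0.82, -0.03] rot [0, 0, np.float64(0.0)] rows 3 -> [507.0, 233.0, 136.0] 1.5
off [-0.0, -0.0, 0.97] rot [0, 0, np.float64(0.0)] rows 3 -> [507.0, 233.0, 39.0] 1.5
```

drive_tool(
  offset=[
    [0.1,-0.4,0],
    [0.18,-0.8,0],
    [0.18,-0.82,0],
    [0.18,-0.82,0],
    [0.18,-0.82,0.3],
    [0.18,-0.82,0.6],
    [0.18,-0.82,0.8],
    [0.18,-0.82,0.86],
    [0.18,-0.82,0.9],
    [0.18,-0.82,0.93],
    [0.18,-0.82,0.94],
    [0.18,-0.82,0.94],
  ],
  rotation=[
    [0,0,0],
    [0,0,0],
    [0,0,0],
    [0,0,0],
    [0,0,0],
    [0,0,0],
    [0,0,0],
    [0,0,0],
    [0,0,0],
    [0,0,0],
    [0,0,0],
    [0,0,0],
  ],
  grip=[-1,-1,-1,-1,-1,-1,-1,-1,-1,-1,-1,-1],
)

```text
time: 36.67
position: [507.5, 235.3, 39.6]
orientation: [-180.0, -0.0, 1.6]
contact_force: [0.9, -0.2, 0.2]
grip_width: 28.2
grasp_force: 59.8
```

```bash
python3 - <<'E'
from plan import *
plan([(507,233.5,38.5,1.5)])
E
```

```text
t 36.7 [507.5 235.3  39.6] [-180.    -0.     1.6] w 28.2 F [ 0.9 -0.2  0.2]
off [-0.01, 0.02, 0.01] rot [0, 0, np.float64(0.0)] rows 2 -> [507.0, 233.0, 39.0] 1.6
```

drive_tool(
  offset=[
    [0,0.01,0.01],
    [0,0.01,0.01],
    [0,0.01,0.01],
    [0,0.01,0.01],
    [0,0.01,0.01],
    [0,0.01,0.01],
    [0,0.01,-0.2],
    [0,0.01,-0.8],
    [0,0.01,-0.9],
    [0,0.01,-0.9],
  ],
  rotation=[
    [0,0,0],
    [0,0,0],
    [0,0,0],
    [0,0,0],
    [0,0,0],
    [0,0,0],
    [0,0,0],
    [0,0,0],
    [0,0,0],
    [0,0,0],
  ],
  grip=[-1,-1,0.1,0.1,0.1,0.1,0.1,0.1,0.1,0.1],
)

```text
time: 37.92
position: [507.7, 234.3, 129.9]
orientation: [-180.0, -0.1, 1.6]
contact_force: [-0.9, -0.7, -0.7]
grip_width: 46.9
grasp_force: 0.0
```

```bash
python3 - <<'E'
from plan import *
plan([(557,-368,103,-7)])
E
```

```text
t 37.9 [507.7 234.3 129.9] [-1.8e+02 -1.0e-01  1.6e+00] w 46.9 F [-0.9 -0.7 -0.7]
off [0.05, 1.0, 0.04] rot [0, 0, np.float64(-0.267)] rows 6 -> [515.0, 134.0, 126.0] 49.6
off [-1.0, 1.0, 0.06] rot [0, 0, np.float64(-0.001)] rows 4 -> [527.0, -7.0, 120.0] 49.8
off [-1.0, 1.0, 0.07] rot [0, 0, np.float64(0.0)] rows 4 -> [539.0, -147.0, 113.0] 49.8
off [-1.0, 1.0, 0.06] rot [0, 0, np.float64(0.316)] rows 7 -> [550.0, -288.0, 107.0] -7.1
off [0.16, 0.78, 0.04] rot [0, 0, np.float64(-0.0)] rows 3 -> [557.0, -368.0, 103.0] -7.1
```

drive_tool(
  offset=[
    [0.05,1,0.04],
    [0.05,1,0.04],
    [0.05,1,0.04],
    [0.05,1,0.04],
    [0.05,1,0.04],
    [0.05,1,0.04],
  ],
  rotation=[
    [0,0,-0.267],
    [0,0,-0.267],
    [0,0,-0.267],
    [0,0,-0.267],
    [0,0,-0.267],
    [0,0,-0.267],
  ],
  grip=[0.5,0.5,0.5,0.5,0.5,0.5],
)

```text
time: 38.67
position: [514.0, 133.9, 123.6]
orientation: [-179.9, 0.1, 49.6]
contact_force: [0.4, 0.8, 0.9]
grip_width: 64.1
grasp_force: 0.0
```

drive_tool(
  offset=[
    [-1,1,0.06],
    [-1,1,0.06],
    [-1,1,0.06],
    [-1,1,0.06],
  ],
  rotation=[
    [0,0,0],
    [0,0,0],
    [0,0,0],
    [0,0,0],
  ],
  grip=[0.5,0.5,0.5,0.5],
)

```text
time: 39.17
position: [526.1, -7.5, 118.5]
orientation: [-179.9, 0.0, 49.4]
contact_force: [0.1, 1.0, 0.6]
grip_width: 64.2
grasp_force: 0.0
```

drive_tool(
  offset=[
    [-1,1,0.07],
    [-1,1,0.07],
    [-1,1,0.07],
    [-1,1,0.07],
  ],
  rotation=[
    [0,0,0],
    [0,0,0],
    [0,0,0],
    [0,0,0],
  ],
  grip=[0.5,0.5,0.5,0.5],
)

```text
time: 39.67
position: [538.2, -146.3, 112.0]
orientation: [-179.9, -0.0, 49.6]
contact_force: [-0.6, 0.8, 0.8]
grip_width: 64.3
grasp_force: 0.0
```

drive_tool(
  offset=[
    [-1,1,0.06],
    [-1,1,0.06],
    [-1,1,0.06],
    [-1,1,0.06],
    [-1,1,0.06],
    [-1,1,0.06],
    [-1,1,0.06],
    [-1,1,0.06],
  ],
  rotation=[
    [0,0,0.316],
    [0,0,0.316],
    [0,0,0.316],
    [0,0,0.316],
    [0,0,0.316],
    [0,0,0.316],
    [0,0,0.316],
    [0,0,0.316],
  ],
  grip=[0.5,0.5,0.5,0.5,0.5,0.5,0.5,0.5],
)

```text
time: 40.67
position: [550.2, -286.2, 106.3]
orientation: [-179.9, -0.0, -7.0]
contact_force: [0.2, -0.7, 1.1]
grip_width: 63.6
grasp_force: 0.0
```

```bash
python3 - <<'E'
from plan import *
plan([(557,-368,103,-7),(557,-368,4,-7)])
for n in('scene','side'):
    c=cam(n);[print(n,b) for b in bars(c) if 350<b[0]<700 and b[1]>-500]
E
```

```text
t 40.7 [ 550.2 -286.2  106.3] [-179.9   -0.    -7. ] w 63.6 F [ 0.2 -0.7  1.1]
off [0.17, 0.8, 0.03] rot [0, 0, np.float64(-0.0)] rows 3 -> [557.0, -368.0, 103.0] -7.0
off [-0.0, 0.0, 0.99] rot [0, 0, np.float64(-0.0)] rows 3 -> [557.0, -368.0, 4.0] -7.0
scene (561.2, -369.2, -6.6, 138.4, 32.5)
side (383.8, -373.1, -10.1, 131.6, 37.7)
side (555.9, -373.9, -5.4, 128.2, 38.9)
```

drive_tool(
  offset=[
    [0.17,0.81,0.03],
    [0.17,0.81,0.03],
    [0.17,0.81,0.03],
    [0.17,0.81,0.03],
  ],
  rotation=[
    [0,0,0],
    [0,0,0],
    [0,0,0],
    [0,0,0],
  ],
  grip=[0.5,0.5,0.5,0.5],
)

```text
time: 41.28
position: [556.3, -368.9, 103.1]
orientation: [-179.9, 0.0, -7.1]
contact_force: [-0.2, 0.4, 0.3]
grip_width: 63.5
grasp_force: 0.0
```

drive_tool(
  offset=[
    [0,0,0.4],
    [0,0,0.8],
    [0,0,0.99],
    [0,0,0.99],
    [0,0,0.99],
    [0,0,0.99],
    [0,0,0.99],
    [0,0,0.99],
    [0,0,0.99],
  ],
  rotation=[
    [0,0,0],
    [0,0,0],
    [0,0,0],
    [0,0,0],
    [0,0,0],
    [0,0,0],
    [0,0,0],
    [0,0,0],
    [0,0,0],
  ],
  grip=[0.5,0.5,0.5,0.5,0.5,-1,-1,-1,-1],
)

```text
time: 42.4
position: [556.8, -371.5, 5.8]
orientation: [180.0, -0.1, -7.3]
contact_force: [-1.3, 0.1, 6.0]
grip_width: 28.2
grasp_force: 61.1
```

drive_tool(
  offset=[
    [0,0,-0.2],
    [0,0,-0.6],
    [0,0,-1],
    [0,0,-1],
    [0,0,-1],
  ],
  rotation=[
    [0,0,0],
    [0,0,0],
    [0,0,0],
    [0,0,0],
    [0,0,0],
  ],
  grip=[-1,-1,-1,-1,-1],
)

```text
time: 43.02
position: [555.4, -370.8, 104.4]
orientation: [-180.0, 0.0, -7.3]
contact_force: [-0.4, -0.5, -1.6]
grip_width: 28.1
grasp_force: 60.3
```

```bash
python3 - <<'E'
from plan import *
plan([(509,157,134,1.5)])
E
```

```text
t 43.0 [ 555.4 -370.8  104.4] [-180.     0.    -7.3] w 28.1 F [-0.4 -0.5 -1.6]
off [-0.22, -1.0, -0.06] rot [0, 0, np.float64(0.182)] rows 5 -> [546.0, -269.0, 110.0] -40.0
off [-1.0, -1.0, -0.08] rot [0, 0, np.float64(-0.0)] rows 4 -> [534.0, -128.0, 118.0] -40.0
off [-1.0, -1.0, -0.08] rot [0, 0, np.float64(-0.0)] rows 4 -> [522.0, 13.0, 126.0] -40.0
off [-1.0, -1.0, -0.07] rot [0, 0, np.float64(-0.231)] rows 5 -> [509.0, 154.0, 133.0] 1.6
off [-0.0, -0.03, -0.01] rot [0, 0, np.float64(0.0)] rows 2 -> [509.0, 157.0, 134.0] 1.6
```

drive_tool(
  offset=[
    [-0.22,-1,-0.12],
    [-0.22,-1,-0.12],
    [-0.22,-1,-0.12],
    [-0.22,-1,-0.12],
    [-0.22,-1,-0.12],
    [-0.22,-1,-0.12],
    [-0.22,-1,-0.12],
  ],
  rotation=[
    [0,0,-0.318],
    [0,0,-0.318],
    [0,0,-0.318],
    [0,0,-0.318],
    [0,0,-0.318],
    [0,0,-0.318],
    [0,0,-0.318],
  ],
  grip=[-1,-1,-1,-1,-1,-1,-1],
)

```text
time: 43.9
position: [545.7, -268.7, 114.9]
orientation: [-179.8, 0.0, 49.9]
contact_force: [0.1, -0.1, -0.3]
grip_width: 28.1
grasp_force: 60.3
```

drive_tool(
  offset=[
    [0.3,-0.3,-0.05],
    [0.7,-0.7,-0.08],
    [1,-1,-0.08],
    [1,-1,-0.08],
  ],
  rotation=[
    [0,0,0],
    [0,0,0],
    [0,0,0],
    [0,0,0],
  ],
  grip=[-1,-1,-1,-1],
)

```text
time: 44.4
position: [533.9, -123.4, 124.0]
orientation: [-179.9, -0.0, 50.4]
contact_force: [0.7, 0.2, -1.6]
grip_width: 28.6
grasp_force: 60.3
```

drive_tool(
  offset=[
    [0.3,-0.3,-0.05],
    [0.7,-0.7,-0.08],
    [1,-1,-0.08],
    [1,-1,-0.08],
  ],
  rotation=[
    [0,0,0],
    [0,0,0],
    [0,0,0],
    [0,0,0],
  ],
  grip=[-1,-1,-1,-1],
)

```text
time: 44.9
position: [521.7, 16.1, 132.1]
orientation: [-179.9, -0.0, 50.3]
contact_force: [0.5, -1.2, -1.1]
grip_width: 27.9
grasp_force: 60.3
```

drive_tool(
  offset=[
    [0.3,-0.3,-0.04],
    [0.6,-0.6,-0.04],
    [0.9,-0.9,-0.04],
    [1,-1,-0.04],
    [1,-1,-0.04],
    [1,-1,-0.04],
    [1,-1,-0.04],
  ],
  rotation=[
    [0,0,0.05],
    [0,0,0.1],
    [0,0,0.15],
    [0,0,0.2],
    [0,0,0.25],
    [0,0,0.269],
    [0,0,0.269],
  ],
  grip=[-1,-1,-1,-1,-1,-1,-1],
)

```text
time: 45.78
position: [510.3, 152.0, 135.9]
orientation: [179.9, 0.0, 1.5]
contact_force: [0.8, 0.4, -0.6]
grip_width: 28.3
grasp_force: 60.3
```

```bash
python3 - <<'E'
from plan import *
plan([(509,157.5,134,1.5),(509,157.5,36,1.5)])
E
```

```text
t 45.8 [510.3 152.  135.9] [179.9   0.    1.5] w 28.3 F [ 0.8  0.4 -0.6]
off [-0.01, -0.06, 0.02] rot [0, 0, np.float64(-0.0)] rows 2 -> [509.0, 158.0, 134.0] 1.5
off [-0.0, 0.0, 0.98] rot [0, 0, np.float64(-0.0)] rows 3 -> [509.0, 158.0, 36.0] 1.5
```

drive_tool(
  offset=[
    [-0.01,-0.05,0],
    [-0.01,-0.05,0],
    [-0.01,-0.05,0.3],
    [-0.01,-0.05,0.6],
    [-0.01,-0.05,0.8],
    [-0.01,-0.05,0.9],
    [-0.01,-0.05,0.94],
    [-0.01,-0.05,0.97],
    [-0.01,-0.05,0.98],
    [-0.01,-0.05,0.98],
    [-0.01,-0.05,0.98],
  ],
  rotation=[
    [0,0,0],
    [0,0,0],
    [0,0,0],
    [0,0,0],
    [0,0,0],
    [0,0,0],
    [0,0,0],
    [0,0,0],
    [0,0,0],
    [0,0,0],
    [0,0,0],
  ],
  grip=[-1,-1,-1,-1,-1,-1,-1,-1,-1,-1,-1],
)

```text
time: 47.15
position: [508.9, 158.7, 38.6]
orientation: [-180.0, -0.0, 1.6]
contact_force: [-0.1, -0.6, -0.7]
grip_width: 28.1
grasp_force: 60.3
```

drive_tool(
  offset=[
    [0,0,0.01],
    [0,0,0.01],
    [0,0,0.01],
  ],
  rotation=[
    [0,0,0],
    [0,0,0],
    [0,0,0],
  ],
  grip=[-1,-1,-1],
)

```text
time: 47.52
position: [508.8, 158.6, 37.3]
orientation: [180.0, -0.0, 1.6]
contact_force: [0.1, 0.3, -0.8]
grip_width: 27.8
grasp_force: 60.3
```

drive_tool(
  offset=[
    [0,0,0],
    [0,0,0],
    [0,0,0],
    [0,0,0],
    [0,0,-0.2],
    [0,0,-0.8],
    [0,0,-0.9],
    [0,0,-0.9],
  ],
  rotation=[
    [0,0,0],
    [0,0,0],
    [0,0,0],
    [0,0,0],
    [0,0,0],
    [0,0,0],
    [0,0,0],
    [0,0,0],
  ],
  grip=[0.1,0.1,0.1,0.1,0.1,0.1,0.1,0.1],
)

```text
time: 48.52
position: [509.1, 158.6, 128.0]
orientation: [-180.0, -0.1, 1.6]
contact_force: [0.0, -0.3, -0.5]
grip_width: 46.8
grasp_force: 0.0
```

```bash
python3 - <<'E'
from plan import *
plan([(384,-368,103,-10)])
E
```

```text
t 48.5 [509.1 158.6 128. ] [-1.8e+02 -1.0e-01  1.6e+00] w 46.8 F [ 0.  -0.3 -0.5]
off [-0.27, 1.0, 0.05] rot [0, 0, np.float64(-0.167)] rows 4 -> [485.0, 58.0, 123.0] 31.6
off [-1.0, 1.0, 0.06] rot [0, 0, np.float64(-0.0)] rows 4 -> [452.0, -80.0, 117.0] 31.6
off [-1.0, 1.0, 0.07] rot [0, 0, np.float64(-0.001)] rows 4 -> [419.0, -217.0, 110.0] 31.8
off [-1.0, 1.0, 0.06] rot [0, 0, np.float64(0.232)] rows 5 -> [387.0, -355.0, 104.0] -10.0
off [-0.01, 0.13, 0.01] rot [0, 0, np.float64(0.0)] rows 2 -> [384.0, -368.0, 103.0] -10.0
```

drive_tool(
  offset=[
    [-0.27,1,0.04],
    [-0.27,1,0.04],
    [-0.27,1,0.04],
    [-0.27,1,0.04],
    [-0.27,1,0.04],
  ],
  rotation=[
    [0,0,-0.167],
    [0,0,-0.167],
    [0,0,-0.167],
    [0,0,-0.167],
    [0,0,-0.167],
  ],
  grip=[0.5,0.5,0.5,0.5,0.5],
)

```text
time: 49.15
position: [484.1, 58.4, 122.5]
orientation: [-179.9, 0.1, 31.6]
contact_force: [0.5, 0.3, -0.2]
grip_width: 64.1
grasp_force: 0.0
```

drive_tool(
  offset=[
    [-1,1,0.06],
    [-1,1,0.06],
    [-1,1,0.06],
    [-1,1,0.06],
  ],
  rotation=[
    [0,0,0],
    [0,0,0],
    [0,0,0],
    [0,0,0],
  ],
  grip=[0.5,0.5,0.5,0.5],
)

```text
time: 49.65
position: [451.5, -80.4, 117.0]
orientation: [-180.0, 0.0, 31.4]
contact_force: [-0.7, 0.5, 0.9]
grip_width: 63.9
grasp_force: 0.0
```

drive_tool(
  offset=[
    [-1,1,0.07],
    [-1,1,0.07],
    [-1,1,0.07],
    [-1,1,0.07],
  ],
  rotation=[
    [0,0,0],
    [0,0,0],
    [0,0,0],
    [0,0,0],
  ],
  grip=[0.5,0.5,0.5,0.5],
)

```text
time: 50.15
position: [419.8, -216.5, 110.2]
orientation: [-180.0, -0.0, 31.6]
contact_force: [0.1, -0.3, 0.4]
grip_width: 63.9
grasp_force: 0.0
```

drive_tool(
  offset=[
    [-1,1,0.06],
    [-1,1,0.06],
    [-1,1,0.06],
    [-1,1,0.06],
    [-1,1,0.06],
    [-1,1,0.06],
  ],
  rotation=[
    [0,0,0.232],
    [0,0,0.232],
    [0,0,0.232],
    [0,0,0.232],
    [0,0,0.232],
    [0,0,0.232],
  ],
  grip=[0.5,0.5,0.5,0.5,0.5,0.5],
)

```text
time: 50.9
position: [387.9, -352.9, 104.3]
orientation: [-180.0, -0.0, -9.8]
contact_force: [0.2, 0.2, -0.1]
grip_width: 63.8
grasp_force: 0.0
```

```bash
python3 - <<'E'
from plan import *
plan([(384,-368,103,-10),(384,-368,4,-10)])
for n in('scene','side'):
    c=cam(n);[print(n,b) for b in bars(c) if 350<b[0]<700 and b[1]>-500]
    if n=='side': cv2.imwrite('pics/s6.png',np.vstack([cv2.resize(c['color'][80:200,220:380,::-1],(640,480),interpolation=cv2.INTER_CUBIC)]))
E
```

```text
t 50.9 [ 387.9 -352.9  104.3] [-180.    -0.    -9.8] w 63.8 F [ 0.2  0.2 -0.1]
off [-0.01, 0.16, 0.01] rot [0, 0, np.float64(0.001)] rows 2 -> [384.0, -368.0, 103.0] -10.0
off [-0.0, -0.0, 0.99] rot [0, 0, np.float64(0.0)] rows 3 -> [384.0, -368.0, 4.0] -10.0
scene (391.9, -356.9, -11.2, 139.3, 56.7)
```

View pics/s6.png

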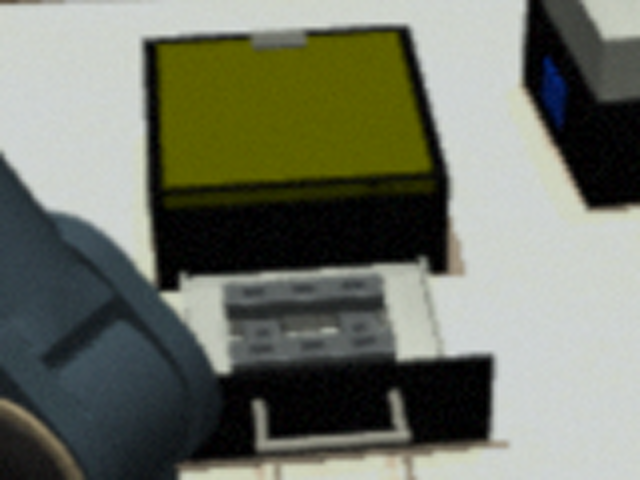

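Two crosswise bars sit neatly on the lower pair (crop around (305,320)). Now the last bar.

drive_tool(
  offset=[
    [-0.01,0.15,0],
    [-0.01,0.15,0],
    [-0.01,0.15,0.4],
    [-0.01,0.15,0.8],
    [-0.01,0.15,1],
    [-0.01,0.15,1],
    [-0.01,0.15,1],
    [-0.01,0.15,1],
    [-0.01,0.15,1],
    [-0.01,0.15,1],
    [-0.01,0.15,1],
  ],
  rotation=[
    [0,0,0],
    [0,0,0],
    [0,0,0],
    [0,0,0],
    [0,0,0],
    [0,0,0],
    [0,0,0],
    [0,0,0],
    [0,0,0],
    [0,0,0],
    [0,0,0],
  ],
  grip=[0.5,0.5,0.5,0.5,0.5,0.5,0.5,-1,-1,-1,-1],
)

```text
time: 52.38
position: [383.3, -370.0, 5.5]
orientation: [179.9, -0.1, -10.1]
contact_force: [-1.3, 1.4, 6.4]
grip_width: 27.9
grasp_force: 59.7
```

drive_tool(
  offset=[
    [0,0,-0.2],
    [0,0,-0.6],
    [0,0,-1],
    [0,0,-1],
    [0,0,-1],
  ],
  rotation=[
    [0,0,0],
    [0,0,0],
    [0,0,0],
    [0,0,0],
    [0,0,0],
  ],
  grip=[-1,-1,-1,-1,-1],
)

```text
time: 53.0
position: [382.3, -369.0, 104.1]
orientation: [-180.0, 0.0, -10.1]
contact_force: [0.3, 0.0, -1.1]
grip_width: 28.2
grasp_force: 59.4
```

```bash
python3 - <<'E'
from plan import *
plan([(546,196.5,150,91.5)])
E
```

```text
t 53.0 [ 382.3 -369.   104.1] [-180.     0.   -10.1] w 28.2 F [ 0.3  0.  -1.1]
off [0.11, -1.0, -0.08] rot [0, 0, np.float64(-0.217)] rows 5 -> [411.0, -273.0, 112.0] 28.9
off [1.0, -1.0, -0.11] rot [0, 0, np.float64(0.0)] rows 4 -> [450.0, -137.0, 123.0] 28.9
off [1.0, -1.0, -0.11] rot [0, 0, np.float64(0.0)] rows 4 -> [489.0, -1.0, 134.0] 28.9
off [1.0, -1.0, -0.11] rot [0, 0, np.float64(-0.348)] rows 7 -> [528.0, 135.0, 145.0] 91.6
off [0.61, 0.2, -0.05] rot [0, 0, np.float64(0.0)] rows 3 -> [546.0, 197.0, 150.0] 91.6
```

drive_tool(
  offset=[
    [0.11,-1,-0.1],
    [0.11,-1,-0.1],
    [0.11,-1,-0.1],
    [0.11,-1,-0.1],
    [0.11,-1,-0.1],
  ],
  rotation=[
    [0,0,-0.217],
    [0,0,-0.217],
    [0,0,-0.217],
    [0,0,-0.217],
    [0,0,-0.217],
  ],
  grip=[-1,-1,-1,-1,-1],
)

```text
time: 53.62
position: [410.3, -272.4, 113.0]
orientation: [-179.9, 0.1, 28.8]
contact_force: [0.1, 0.5, -0.7]
grip_width: 27.9
grasp_force: 59.4
```

drive_tool(
  offset=[
    [0.3,-0.3,-0.05],
    [0.7,-0.7,-0.11],
    [1,-1,-0.11],
    [1,-1,-0.11],
  ],
  rotation=[
    [0,0,0],
    [0,0,0],
    [0,0,0],
    [0,0,0],
  ],
  grip=[-1,-1,-1,-1],
)

```text
time: 54.12
position: [450.8, -133.4, 124.8]
orientation: [-179.9, -0.0, 29.2]
contact_force: [-1.9, -1.0, -0.0]
grip_width: 28.7
grasp_force: 59.5
```

drive_tool(
  offset=[
    [0.3,-0.3,-0.05],
    [0.7,-0.7,-0.11],
    [1,-1,-0.13],
    [1,-1,-0.13],
  ],
  rotation=[
    [0,0,0],
    [0,0,0],
    [0,0,0],
    [0,0,0],
  ],
  grip=[-1,-1,-1,-1],
)

```text
time: 54.62
position: [490.1, 1.4, 138.0]
orientation: [-179.9, -0.0, 29.1]
contact_force: [-0.7, 0.5, -1.8]
grip_width: 28.3
grasp_force: 59.5
```

drive_tool(
  offset=[
    [0.3,-0.3,-0.05],
    [0.6,-0.6,-0.1],
    [0.9,-0.9,-0.13],
    [1,-1,-0.13],
    [1,-1,-0.13],
    [1,-1,-0.13],
    [1,-1,-0.13],
    [1,-1,-0.13],
  ],
  rotation=[
    [0,0,-0.05],
    [0,0,-0.1],
    [0,0,-0.15],
    [0,0,-0.2],
    [0,0,-0.25],
    [0,0,-0.3],
    [0,0,-0.348],
    [0,0,-0.348],
  ],
  grip=[-1,-1,-1,-1,-1,-1,-1,-1],
)

```text
time: 55.62
position: [528.6, 132.2, 150.3]
orientation: [-179.9, 0.1, 91.2]
contact_force: [-0.4, 0.3, -0.6]
grip_width: 28.1
grasp_force: 59.5
```

```bash
python3 - <<'E'
from plan import *
plan([(546,196.5,150,91.5),(546,196.5,52,91.5)])
E
```

```text
t 55.6 [528.6 132.2 150.3] [-1.799e+02  1.000e-01  9.120e+01] w 28.1 F [-0.4  0.3 -0.6]
off [0.64, 0.19, 0.0] rot [0, 0, np.float64(-0.001)] rows 3 -> [546.0, 197.0, 150.0] 91.4
off [-0.0, -0.0, 0.98] rot [0, 0, np.float64(-0.0)] rows 3 -> [546.0, 197.0, 52.0] 91.4
```

drive_tool(
  offset=[
    [0.3,0.1,0],
    [0.64,0.18,0],
    [0.64,0.18,0],
    [0.64,0.18,0.3],
    [0.64,0.18,0.6],
    [0.64,0.18,0.8],
    [0.64,0.18,0.9],
    [0.64,0.18,0.94],
    [0.64,0.18,0.97],
    [0.64,0.18,0.97],
    [0.64,0.18,0.97],
  ],
  rotation=[
    [0,0,-0.001],
    [0,0,-0.001],
    [0,0,-0.001],
    [0,0,-0.001],
    [0,0,-0.001],
    [0,0,-0.001],
    [0,0,-0.001],
    [0,0,-0.001],
    [0,0,-0.001],
    [0,0,-0.001],
    [0,0,-0.001],
  ],
  grip=[-1,-1,-1,-1,-1,-1,-1,-1,-1,-1,-1],
)

```text
time: 57.0
position: [545.2, 199.4, 54.8]
orientation: [179.9, -0.0, 91.7]
contact_force: [0.1, -0.2, -0.6]
grip_width: 28.5
grasp_force: 59.5
```

drive_tool(
  offset=[
    [0,0,0.01],
    [0,0,0.01],
    [0,0,0.01],
  ],
  rotation=[
    [0,0,0],
    [0,0,0],
    [0,0,0],
  ],
  grip=[-1,-1,-1],
)

```text
time: 57.38
position: [544.9, 199.2, 53.3]
orientation: [180.0, 0.0, 91.7]
contact_force: [-0.3, 0.7, -0.7]
grip_width: 28.2
grasp_force: 59.5
```

drive_tool(
  offset=[
    [0,0,0],
    [0,0,0],
    [0,0,0],
    [0,0,0],
    [0,0,-0.2],
    [0,0,-0.8],
    [0,0,-1],
    [0,0,-1],
  ],
  rotation=[
    [0,0,0],
    [0,0,0],
    [0,0,0],
    [0,0,0],
    [0,0,0],
    [0,0,0],
    [0,0,0],
    [0,0,0],
  ],
  grip=[0.1,0.1,0.1,0.1,0.1,0.1,0.1,0.1],
)

```text
time: 58.38
position: [546.0, 199.7, 155.8]
orientation: [179.7, -0.1, 91.7]
contact_force: [0.3, -0.1, 0.8]
grip_width: 47.0
grasp_force: 0.0
```

```bash
python3 - <<'E'
from plan import *
plan([(512,27,150,181.5),(512,27,50,181.5)])
c=cam('wrist');a=c['color'][:,:,::-1];s=cam('side')
b=cv2.resize(s['color'][110:210,220:370,::-1],(300,200));a=cv2.resize(a,(480,300))
cv2.imwrite('pics/w7.png',np.hstack([a,cv2.copyMakeBorder(b,0,100,0,0,0)]))
print(proj(c,[[546,196.5,62],[509,157.5,46],[507,233.5,46]]).round()*.75)
E
```

```text
t 58.4 [546.  199.7 155.8] [ 1.797e+02 -1.000e-01  9.170e+01] w 47.0 F [ 0.3 -0.1  0.8]
off [-1.0, -0.23, 0.03] rot [0, 0, np.float64(-0.499)] rows 10 -> [526.0, 99.0, 153.0] 181.6
off [0.16, -0.72, 0.03] rot [0, 0, np.float64(0.0)] rows 3 -> [512.0, 27.0, 150.0] 181.6
off [-0.0, 0.0, 1.0] rot [0, 0, np.float64(0.0)] rows 3 -> [512.0, 27.0, 50.0] 181.6
[[234.75 150.75]
 [198.75 180.75]
 [196.5  109.5 ]]
```

View pics/w7.png

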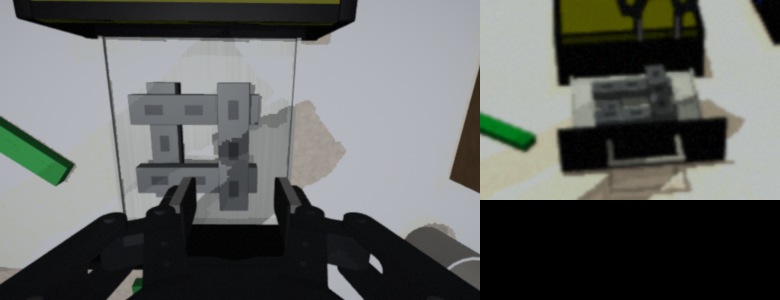

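The tower looks right; I check the panel-side cross bar's centring in a zoom.

```bash
python3 - <<'E'
from plan import *
c=cam('wrist');np.savez('w8.npz',**{k:c[k] for k in('color','R','t','fx','fy','cx','cy')})
a=c['color'][90:290,150:360,::-1];cv2.imwrite('pics/w8.png',cv2.resize(a,(630,600),interpolation=cv2.INTER_CUBIC))
f=lambda X:((proj(c,X)-[150,90])*3).round().tolist()
print('A ends',f([[442,231.8,46],[572,235.2,46],[507,233.5,46]]));print('B',f([[444,155.8,46],[574,159.2,46],[509,157.5,46]]))
E
```

```text
A ends [[79.0, 163.0], [608.0, 165.0], [343.0, 164.0]]
B [[108.0, 450.0], [597.0, 452.0], [353.0, 451.0]]
```

View pics/w8.png

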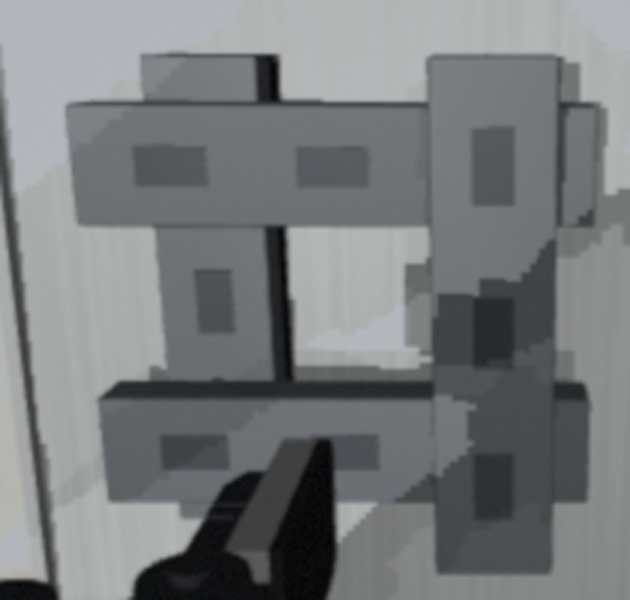

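Cross bars are within about 2 mm of their places. Now to the handle.

drive_tool(
  offset=[
    [-1,-0.23,0],
    [-1,-0.23,0],
    [-1,-0.23,0],
    [-1,-0.23,0],
    [-1,-0.23,0],
    [-1,-0.23,0],
    [-1,-0.23,0],
    [-1,-0.23,0],
    [-1,-0.23,0],
    [-1,-0.23,0],
  ],
  rotation=[
    [0,0,-0.499],
    [0,0,-0.499],
    [0,0,-0.499],
    [0,0,-0.499],
    [0,0,-0.499],
    [0,0,-0.499],
    [0,0,-0.499],
    [0,0,-0.499],
    [0,0,-0.499],
    [0,0,-0.499],
  ],
  grip=[0.2,0.2,0.2,0.2,0.2,0.2,0.2,0.2,0.2,0.2],
)

```text
time: 59.78
position: [524.1, 98.2, 151.9]
orientation: [180.0, -0.2, -178.5]
contact_force: [-0.2, 0.1, 0.1]
grip_width: 51.0
grasp_force: 0.0
```

drive_tool(
  offset=[
    [0.16,-0.72,0.03],
    [0.16,-0.72,0.03],
    [0.16,-0.72,0.03],
    [0.16,-0.72,0.03],
  ],
  rotation=[
    [0,0,0],
    [0,0,0],
    [0,0,0],
    [0,0,0],
  ],
  grip=[0.2,0.2,0.2,0.2],
)

```text
time: 60.28
position: [511.0, 27.6, 150.5]
orientation: [179.9, 0.0, -178.4]
contact_force: [-0.3, 0.4, 0.4]
grip_width: 51.3
grasp_force: 0.0
```

```bash
python3 - <<'E'
from plan import *
plan([(512,26,142,181.5),(512,26,43,181.5)])
E
```

```text
t 60.3 [511.   27.6 150.5] [ 179.9    0.  -178.4] w 51.3 F [-0.3  0.4  0.4]
off [-0.01, -0.02, 0.08] rot [0, 0, np.float64(0.001)] rows 2 -> [512.0, 26.0, 142.0] 181.5
off [0.0, 0.0, 0.99] rot [0, 0, np.float64(-0.0)] rows 3 -> [512.0, 26.0, 43.0] 181.5
```

drive_tool(
  offset=[
    [-0.01,-0.02,0.08],
    [-0.01,-0.02,0.08],
    [-0.01,-0.02,0.4],
    [-0.01,-0.02,0.8],
    [-0.01,-0.02,1],
    [-0.01,-0.02,1],
    [-0.01,-0.02,1],
  ],
  rotation=[
    [0,0,0],
    [0,0,0],
    [0,0,0],
    [0,0,0],
    [0,0,0],
    [0,0,0],
    [0,0,0],
  ],
  grip=[0.2,0.2,0.2,0.2,0.2,0.2,0.2],
)

```text
time: 61.15
position: [512.9, 24.7, 51.4]
orientation: [180.0, 0.1, -178.4]
contact_force: [0.4, 0.5, -0.4]
grip_width: 51.2
grasp_force: 0.0
```

drive_tool(
  offset=[
    [0,0,0.07],
    [0,0,0.07],
    [0,0,0.07],
    [0,0,0.07],
    [0,0,0.07],
    [0,0,0.07],
    [0,0,0.07],
  ],
  rotation=[
    [0,0,0],
    [0,0,0],
    [0,0,0],
    [0,0,0],
    [0,0,0],
    [0,0,0],
    [0,0,0],
  ],
  grip=[0.2,0.2,-0.3,-0.6,-1,-1,-1],
  grip_force=40,
)

```text
time: 62.02
position: [512.1, 25.9, 43.6]
orientation: [179.9, 0.1, -178.4]
contact_force: [-0.8, 5.8, 1.6]
grip_width: 8.7
grasp_force: 39.0
```

drive_tool(
  offset=[
    [0,0.02,0],
    [0,0.06,0],
    [0,0.11,0],
    [0,0.17,0],
    [0,0.24,0],
    [0,0.32,0],
    [0,0.4,0],
    [0,0.48,0],
    [0,0.56,0],
    [0,0.64,0],
    [0,0.71,0],
    [0,0.77,0],
    [0,0.83,0],
    [0,0.88,0],
    [0,0.93,0],
    [0,0.96,0],
    [0,0.98,0],
    [0,1,0],
    [0,1,0],
  ],
  rotation=[
    [0,0,0],
    [0,0,0],
    [0,0,0],
    [0,0,0],
    [0,0,0],
    [0,0,0],
    [0,0,0],
    [0,0,0],
    [0,0,0],
    [0,0,0],
    [0,0,0],
    [0,0,0],
    [0,0,0],
    [0,0,0],
    [0,0,0],
    [0,0,0],
    [0,0,0],
    [0,0,0],
    [0,0,0],
  ],
  grip=[-1,-1,-1,-1,-1,-1,-1,-1,-1,-1,-1,-1,-1,-1,-1,-1,-1,-1,-1],
)

```text
time: 64.4
position: [509.9, 124.1, 43.6]
orientation: [-180.0, 0.1, -178.4]
contact_force: [1.0, -1.2, 4.7]
grip_width: 8.6
grasp_force: 39.5
```

```bash
python3 - <<'E'
from plan import *
plan([(507,245,43,181.5)])
c=cam('scene');cv2.imwrite('pics/s9.png',cv2.resize(c['color'][110:260,350:550,::-1],(800,600),interpolation=cv2.INTER_CUBIC))
E
```

```text
t 64.4 [509.9 124.1  43.6] [-1.800e+02  1.000e-01 -1.784e+02] w 8.6 F [ 1.  -1.2  4.7]
off [-0.0, 1.0, 0.0] rot [0, 0, np.float64(0.0)] rows 3 -> [507.0, 224.0, 44.0] 181.6
off [-0.0, 0.21, 0.01] rot [0, 0, np.float64(0.0)] rows 2 -> [507.0, 245.0, 43.0] 181.6
```

View pics/s9.png

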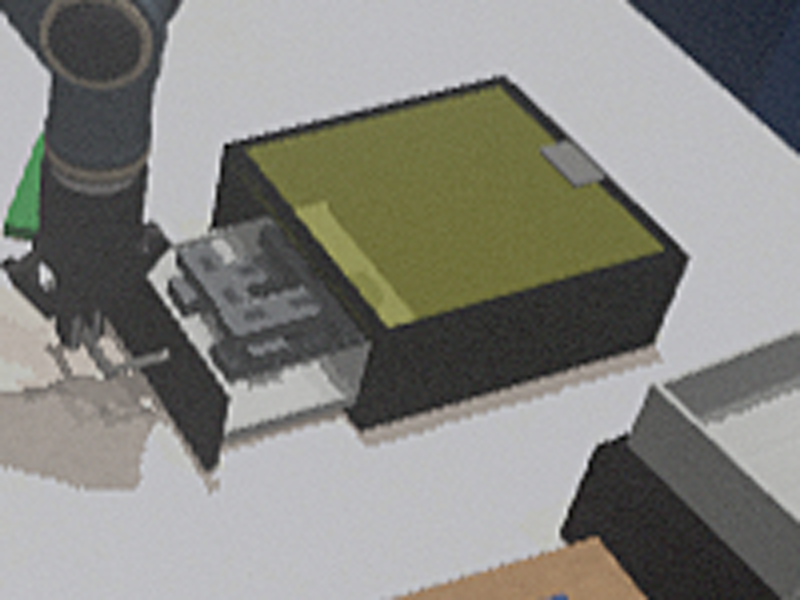

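The tower (near (260,310) in the crop) is intact and entering the mouth, so I keep closing slowly.

drive_tool(
  offset=[
    [0,0.02,0],
    [0,0.06,0],
    [0,0.11,0],
    [0,0.17,0],
    [0,0.24,0],
    [0,0.32,0],
    [0,0.4,0],
    [0,0.48,0],
    [0,0.56,0],
    [0,0.64,0],
    [0,0.71,0],
    [0,0.77,0],
    [0,0.83,0],
    [0,0.88,0],
    [0,0.93,0],
    [0,0.96,0],
    [0,0.98,0],
    [0,1,0],
    [0,1,0],
  ],
  rotation=[
    [0,0,0],
    [0,0,0],
    [0,0,0],
    [0,0,0],
    [0,0,0],
    [0,0,0],
    [0,0,0],
    [0,0,0],
    [0,0,0],
    [0,0,0],
    [0,0,0],
    [0,0,0],
    [0,0,0],
    [0,0,0],
    [0,0,0],
    [0,0,0],
    [0,0,0],
    [0,0,0],
    [0,0,0],
  ],
  grip=[-1,-1,-1,-1,-1,-1,-1,-1,-1,-1,-1,-1,-1,-1,-1,-1,-1,-1,-1],
)

```text
time: 66.82
position: [507.6, 224.4, 43.6]
orientation: [179.9, 0.1, -178.4]
contact_force: [5.0, -1.4, 4.2]
grip_width: 8.2
grasp_force: 39.4
```

drive_tool(
  offset=[
    [0,0.02,0],
    [0,0.05,0],
    [0,0.08,0],
    [0,0.11,0],
    [0,0.14,0],
    [0,0.16,0],
    [0,0.17,0],
    [0,0.18,0],
    [0,0.18,0],
  ],
  rotation=[
    [0,0,0],
    [0,0,0],
    [0,0,0],
    [0,0,0],
    [0,0,0],
    [0,0,0],
    [0,0,0],
    [0,0,0],
    [0,0,0],
  ],
  grip=[-1,-1,-1,-1,-1,-1,-1,-1,-1],
)

```text
time: 67.95
position: [507.3, 242.2, 43.6]
orientation: [180.0, 0.1, -178.5]
contact_force: [5.6, -0.5, 4.3]
grip_width: 8.8
grasp_force: 39.4
```

drive_tool(
  offset=[
    [0,0.01,0],
    [0,0.02,0],
    [0,0.02,0],
  ],
  rotation=[
    [0,0,0],
    [0,0,0],
    [0,0,0],
  ],
  grip=[-1,-1,-1],
)

```text
time: 68.32
position: [507.2, 244.1, 43.6]
orientation: [180.0, 0.1, -178.5]
contact_force: [6.2, -1.0, 5.5]
grip_width: 8.5
grasp_force: 39.4
```

drive_tool(
  offset=[
    [0,0.01,0],
    [0,0.02,0],
    [0,0.02,0],
  ],
  rotation=[
    [0,0,0],
    [0,0,0],
    [0,0,0],
  ],
  grip=[-1,-1,-1],
)

```text
time: 68.7
position: [507.2, 245.9, 43.6]
orientation: [180.0, 0.1, -178.5]
contact_force: [5.8, -1.7, 4.9]
grip_width: 8.6
grasp_force: 39.5
```

drive_tool(
  offset=[
    [0,0.01,0],
    [0,0.02,0],
    [0,0.02,0],
  ],
  rotation=[
    [0,0,0],
    [0,0,0],
    [0,0,0],
  ],
  grip=[-1,-1,-1],
)

```text
time: 69.08
position: [507.2, 245.9, 43.6]
orientation: [-179.8, 0.1, -178.5]
contact_force: [4.0, -5.3, 8.4]
grip_width: 8.3
grasp_force: 39.8
```

Stop reached with a rise in force: the drawer is shut. I release and back off.

drive_tool(
  offset=[
    [0,-0.01,0],
    [0,-0.01,0],
    [0,-0.01,0],
    [0,-0.01,0],
    [0,-0.01,0],
    [0,-0.01,-0.3],
    [0,-0.01,-0.8],
    [0,-0.01,-1],
    [0,-0.01,-1],
  ],
  rotation=[
    [0,0,0],
    [0,0,0],
    [0,0,0],
    [0,0,0],
    [0,0,0],
    [0,0,0],
    [0,0,0],
    [0,0,0],
    [0,0,0],
  ],
  grip=[-1,0.2,0.2,0.2,0.2,0.2,0.2,0.2,0.2],
)

```text
time: 70.2
position: [506.3, 247.4, 144.2]
orientation: [180.0, 0.1, -178.4]
contact_force: [0.6, -0.7, -0.3]
grip_width: 51.3
grasp_force: 0.0
```

drive_tool(
  offset=[
    [0,-0.7,-0.7],
    [0,-0.7,-0.7],
    [0,-0.7,-0.7],
    [0,-0.7,-0.7],
  ],
  rotation=[
    [0,0,0],
    [0,0,0],
    [0,0,0],
    [0,0,0],
  ],
  grip=[0.2,0.2,0.2,0.2],
)

```text
time: 70.7
position: [506.8, 177.1, 211.6]
orientation: [-180.0, -0.2, -178.4]
contact_force: [0.1, 0.2, -0.2]
grip_width: 51.4
grasp_force: 0.0
```

```bash
python3 - <<'E'
from plan import *
plan([])
c=cam('wrist');cv2.imwrite('pics/w10.png',c['color'][:,:,::-1])
E
```

```text
t 70.7 [506.8 177.1 211.6] [-180.    -0.2 -178.4] w 51.4 F [ 0.1  0.2 -0.2]
```

View pics/w10.png

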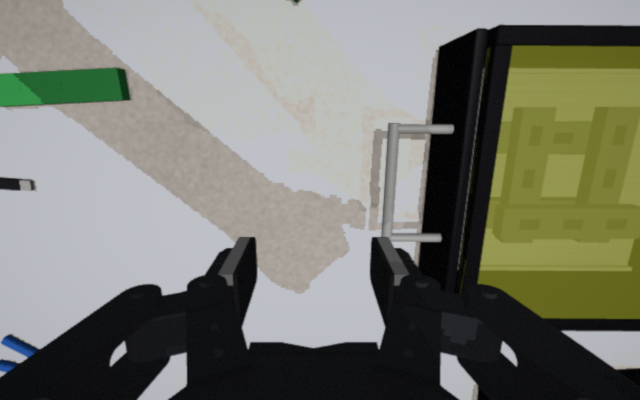

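The drawer panel sits flush and the tower stands intact behind the yellow lid (around (575,175)). Handing in.

```bash
python3 -c "
from rig import r
print(r.close_job())"
```

```text
the job is handed in; nothing more can be done
None
```

The job is handed in: all five grey bars found are stacked crosswise (2 + 2 + 1) inside the fully shut drawer, which closed slowly onto its stop. The bystanders were left alone; the hand-in returned no verdict.

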